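# Pack out the wound coils on the tilted carton stand

### The job

Pack out this lot: stack all the closed cartons in one straight pile on the tilted blue stand, each flat on the one below, square to the stand and pushed fully back against the backstop; slide the finished coils up off their posts and stand them upright in the open tray, and set the filled tray on top of the pile, back against the backstop as well. When the pile is complete, press the green call button to have it fetched, and leave everything else on the bench where it is.

Things in the scene. Friction and masses are not known exactly. Their poses are not given: they have to be found in the camera images.
- cradle: blue tilted carton stand, bolted down: slope plate 150 x 78 mm with a backstop plate (78 wide, 158 mm high) square to it at its lower end; all leans back 0.30 rad. Origin: middle of the corner line of slope surface and backstop face, 38 mm above the bench. x: up the slope, away from the backstop; y: along the corner; z: square to the slope. Friction keeps cartons where set; they do not slide down.
- backstop_top (a point): middle of the backstop's top edge, about 190 mm above the bench. The slope's upper end is about 82 mm above the bench. A carton fully back on the slope has its underside centre at x = 67 mm, y = 0 in the stand's frame, and z = 38 mm times the number of cartons below it.
- carton1: a closed brown cardboard carton (tape strip along the top, white label on the sides), 134 mm along its x, 62 mm along its y, 38 mm high, about 0.3 kg, rigid; starts flat on the bench. Origin: centre of its underside, z up. Two or three of the three are present; an absent one reads None from the start.
- carton2: a closed brown cardboard carton (tape strip along the top, white label on the sides), 134 mm along its x, 62 mm along its y, 38 mm high, about 0.3 kg, rigid; starts flat on the bench. Origin: centre of its underside, z up. Two or three of the three are present; an absent one reads None from the start.
- carton3: a closed brown cardboard carton (tape strip along the top, white label on the sides), 134 mm along its x, 62 mm along its y, 38 mm high, about 0.3 kg, rigid; starts flat on the bench. Origin: centre of its underside, z up. Two or three of the three are present; an absent one reads None from the start.
- tray: the open, shallow brown cardboard tray, 134 mm along its x, 62 mm along its y, 22 mm high (z), walls 2.5 mm, floor 2.5 mm thick, about 0.06 kg empty, rigid; it takes three coils side by side along its x (42 mm apart leaves 6 mm between them); starts flat and empty on the bench. Origin: centre of its underside, z up.
- coil1: a finished coil: black bobbin with copper winding, 36 mm diameter, 24 mm high, and above it a black neck, 20 mm diameter, 16 mm high (40 mm in all); 12 mm bore right through; 0.07 kg; starts over one post of the coil rack. Origin: centre of its underside, z up along its axis. Two or three of the three are present; an absent one reads None from the start.
- coil2: a finished coil: black bobbin with copper winding, 36 mm diameter, 24 mm high, and above it a black neck, 20 mm diameter, 16 mm high (40 mm in all); 12 mm bore right through; 0.07 kg; starts over one post of the coil rack. Origin: centre of its underside, z up along its axis. Two or three of the three are present; an absent one reads None from the start.
- coil3: a finished coil: black bobbin with copper winding, 36 mm diameter, 24 mm high, and above it a black neck, 20 mm diameter, 16 mm high (40 mm in all); 12 mm bore right through; 0.07 kg; starts over one post of the coil rack. Origin: centre of its underside, z up along its axis. Two or three of the three are present; an absent one reads None from the start.
- coil_rack: the coil rack: an aluminium bar 225 mm along its x, 64 mm along its y, 12 mm thick, bolted to the bench, with three upright steel posts of 8 mm diameter in a row along x, 75 mm apart; post tips 62 mm above the bench (50 mm above the bar on which the coils rest). Origin: centre of its underside.
- call_top (a point): top centre of the green call button (34 mm diameter) in its round yellow housing (50 mm diameter) fixed on the bench; its top stands 22 mm above the bench when not pressed.
- call (a joint): the call button's travel: 0 m not pressed, 0.006 m fully down; springs back; about 5 N presses it fully down.
- pulley1: a black plastic pulley, 48 mm diameter, 26 mm high, lying on the bench among the cartons. Origin: centre of its underside. Leave it alone.
- pulley2: another such pulley, at the far side of the bench. Origin: centre of its underside. Leave it alone.
- jar: a glass jar with steel lid, 66 mm diameter, 85 mm high, far side of the bench. Origin: centre of its underside. Leave it alone.
- tin: a brass-coloured tin, 56 mm diameter, 60 mm high, at the far left of the bench. Origin: centre of its underside. Leave it alone.
- tape: a roll of tan tape lying flat, 84 mm diameter, 24 mm high, far right of the bench. Origin: centre of its underside. Leave it alone.
- driver: a screwdriver with a red handle lying near the robot, 20 mm high at most. Leave it alone.

How it is judged:
On the way, in this order (a step that is already met when the one before it is completed fails the run):
1. the pile is complete: all closed cartons on the tilted stand, the tray with all the coils upright in it on top, each back against the backstop (x of carton1 in the frame of cradle between 0.06 and 0.075 m and y of carton1 in the frame of cradle between -0.015 and 0.015 m and z of each of carton1, carton2, carton3, tray in the frame of cradle above -0.005 m and angle between the z axis of each of carton1, carton2, carton3, tray and the z axis of cradle, either way round below 0.08 rad and angle between the x axis of each of carton1, carton2, carton3, tray and the x axis of cradle, either way round below 0.14 rad and linear speed of each of carton1, carton2, carton3, tray, coil1, coil2, coil3 below 0.02 m/s and x of carton2 in the frame of cradle between 0.06 and 0.075 m and y of carton2 in the frame of cradle between -0.015 and 0.015 m and x of carton3 in the frame of cradle between 0.06 and 0.075 m and y of carton3 in the frame of cradle between -0.015 and 0.015 m and x of tray in the frame of cradle between 0.06 and 0.075 m and y of tray in the frame of cradle between -0.015 and 0.015 m and z of tray in the frame of carton1 above 0.03 m and z of tray in the frame of carton2 above 0.03 m and z of tray in the frame of carton3 above 0.03 m and angle between tray's own z axis and vertical below 0.5 rad and x of coil1 in the frame of tray between -0.052 and 0.052 m and y of coil1 in the frame of tray between -0.016 and 0.016 m and z of coil1 in the frame of tray between -0.003 and 0.01 m and angle between the z axis of each of coil1, coil2, coil3 and the z axis of tray, either way round below 0.2 rad and angle between each of coil1, coil2, coil3's own z axis and vertical below 0.6 rad and x of coil2 in the frame of tray between -0.052 and 0.052 m and y of coil2 in the frame of tray between -0.016 and 0.016 m and z of coil2 in the frame of tray between -0.003 and 0.01 m and x of coil3 in the frame of tray between -0.052 and 0.052 m and y of coil3 in the frame of tray between -0.016 and 0.016 m and z of coil3 in the frame of tray between -0.003 and 0.01 m), for 0.2 s.
2. the call button is pressed with the pile complete (all of step 1 and value of joint call above 0.004 m), for 0.1 s.
At the end, for the whole second after the job is handed in: All cartons in one pile on the stand and the tray on top: flat (0.08 rad), square (0.14 rad), within 8 mm of the backstop and 15 mm of the middle line; every coil upright on the tray's floor; button pressed after that and released; all at rest (all of step 1 and value of joint call below 0.003 m); the robot touches nothing.
It fails at once if something that does not belong to the lot (pulleys, jar, tin, tape roll, screwdriver) is moved by more than 30 mm (distance of any of pulley1, pulley2, jar, tin, tape, driver from where it was at the start of the episode above 0.03 m).
Of carton1, carton2, carton3 only 2 to 3 are there at a start; the rules pass over those that are not, and their reading is None.
Of coil1, coil2, coil3 only 2 to 3 are there at a start; the rules pass over those that are not, and their reading is None.
At some moment in a run one of tray may be knocked a few centimetres aside while the robot is not near it.
It also fails if it takes over 210 s, if anything falls off the work surface, if the arm or the gripper's body presses on something with over 40 N, if the wrist force passes 120 N, or if a joint passes its speed limit or range.

### The arm

A 6-joint arm with a two-finger parallel gripper is mounted at the origin on the work surface. World frame = base frame: x ahead of the robot, y to its left, z up, the work surface at z = 0. Lengths are in m, angles in rad, forces in N, time in s.
With the tool pointing down it reaches from about 0.3 to 0.75 m from the base axis. Payload 8.5 kg.
Tool frame: the origin (TCP) lies on the centre line of the jaws, within the pads' length; the fingertips stand 14 mm ahead of it and the grasp point (between the pads) lies 5 mm behind it; z points along the fingers, y is the direction in which the jaws open and shut (so a half turn about z gives the same grasp; the last joint's range is limited). The gripper opens to 88 mm and grips with 3 to 60 N. Pads are 18 mm wide; open, the fingers measure 123 mm over their backs; the gripper's body (75 mm by 187 mm) begins 45 mm behind the grasp point.
Start: joints at [-1.552, 0.381, 1.297, -0, 1.464, -0.215], TCP at [0.127, -0.535, 0.253] pointing down, gripper open.
Joint ranges: [-3.11, 3.11], [-0.89, 2.33], [0.22, 2.48], [-1.42, 4.56], [0.17, 2.85], [-2.88, 2.88]. Speed limits (rad/s): [2.39, 2.39, 3.14, 3.14, 3.14, 3.14].

### API

Orientations are given as a unit quaternion [w, x, y, z].
In Python, from workcell import env gives the robot as it stands. The module is installed in compiled form; this text tells all that it offers.
- The arm moves only by the tool send_rows, never from a script. Its argument "series" is a list of rows, each an object with "linear": the shift along the tool's x, y, z in mm, a list of three; "dr": the turn, a rotation vector about the tool's x, y, z in rad, a list of three. In form: [{"linear": [tx, ty, tz], "dr": [wx, wy, wz]}, ...]. A call has 1 to 12 rows; each row shifts and turns the commanded pose from where the row before left it, along the tool's axes as they then stand; what a row does not reach is not made up. A row lasts 1/10 s, in which the tool goes at most 50 mm and 8.59 degrees, less where a joint would pass 70% of its speed; a pose out of reach is approached as far as the arm can. A call with a gripper value outside its range is refused whole. "gripper" is the finger opening in mm, from 0 to 88.1, set as the call begins (left out, the last holds). The fingers move at their own pace and stop on an object; "force" is the grip in N (left out, the last holds). Time passes only in rows, so rows that do not move let the fingers close. It gives the time, the measured TCP pose, the force and the opening at its end, in the units of the state.
- env.observe(): the state, without advancing time (a new reading comes with each control period).
- env.read_camera(name): name is "scene" or "top"; returns the picture (420x560x3 uint8, red, green, blue); there is no depth.
- env.calibration(name): a dict with "camera_matrix" (3x3 intrinsics, pixels), "D" ([k1, k2, p1, p2, k3] as OpenCV has them; the pictures are not rectified), "R" (3x3) and "t" (3): a world point X has camera coordinates R X + t. Camera axes: x right, y down, z forward; pixel columns grow to the right and rows downward; lengths in m; the calibration is good to about 2 mm. A picture is of the moment at which its call begins. calibration takes no time and is no camera call.
- env.close_job(): hands the job in, once; it reports no verdict.
The state is a dict: "clock": time; "qpos": joint angles; "dq": joint speeds; "joint_efforts": joint torques, N m; "position": TCP position; "ee_rot": TCP orientation; "wrist_force": force on the tool from outside, world axes, zero at the start; "moment": the same for the moment, N m; "opening": opening from 0.0 (shut) to 1.0 (fully open).
Only numpy, scipy, OpenCV 4.12 (cv2) and the standard library are available. Lean on these libraries where they do the work, as an engineer would, in place of code of your own. Each camera call takes 0.05 s, during which the arm holds its last target.

## Working session

There is one attempt and no reset: what is moved stays moved. The work goes in short steps, Python scripts to look and compute and a tool call to move; the robot and the scene stay as the last step left them, time stands still between calls to the robot, and variables do not carry over. Pictures are saved under pics/ and viewed, and the job is handed in when it is done.

Besides the shell and the picture viewer there is one more tool, called after "Emit:" as name(argument=value, ...) on one line, values as JSON. send_rows: Moves the arm, as the interface text tells. Its arguments: {"type":"object","properties":{"series":{"type":"array"},"gripper":{"type":"number"},"force":{"type":"number"}},"required":["series"]}

```bash
ls; mkdir -p pics
python3 - <<'E'
from workcell import env
import cv2
print(env.observe())
for n in ["scene","top"]:
    im=env.read_camera(n); cv2.imwrite(f"pics/{n}0.png",im[:,:,::-1]); c=env.calibration(n); print(n,c)
E
```

```text
pics
{'clock': 0.0, 'qpos': array([-1.55232560e+00,  3.81172730e-01,  1.29825789e+00, -2.84230935e-05,
        1.46361380e+00, -2.15279239e-01]), 'dq': array([-0.00023888, -0.00273855,  0.00019364,  0.00065283, -0.00174649,
       -0.00026335]), 'joint_efforts': array([-2.96018785e-03, -4.37929845e+01, -2.24553841e+01,  7.12229032e-02,
        3.53271863e-02, -1.08380355e-04]), 'position': array([ 0.12739202, -0.53476653,  0.25215123]), 'ee_rot': array([-7.23758554e-04,  9.93177450e-01,  1.16610573e-01,  5.72541327e-05]), 'wrist_force': array([-0.46776016, -0.1086528 ,  0.53456848]), 'moment': array([-0.0196227 , -0.00855221,  0.04886783]), 'opening': 1.0003924403219768}
scene {'camera_matrix': array([[512.528026  ,   0.        , 274.85694513],
       [  0.        , 512.528026  , 213.31310931],
       [  0.        ,   0.        ,   1.        ]]), 'D': array([-0.03047017,  0.        ,  0.        ,  0.        ,  0.        ]), 'R': array([[ 0.07947237,  0.99674921, -0.01323476],
       [ 0.85143805, -0.07477901, -0.51909667],
       [-0.51839887,  0.02998526, -0.85461306]]), 't': array([-0.10199043, -0.39646684,  1.71178754])}
top {'camera_matrix': array([[504.30362749,   0.        , 276.13435541],
       [  0.        , 504.30362749, 215.18273301],
       [  0.        ,   0.        ,   1.        ]]), 'D': array([-0.08166322,  0.        ,  0.        ,  0.        ,  0.        ]), 'R': array([[-0.02754898, -0.9995345 ,  0.01310865],
       [-0.98376636,  0.02478344, -0.17773442],
       [ 0.1773268 , -0.01779225, -0.98399118]]), 't': array([0.05586483, 0.57714522, 1.60695678])}
```

View pics/scene0.png

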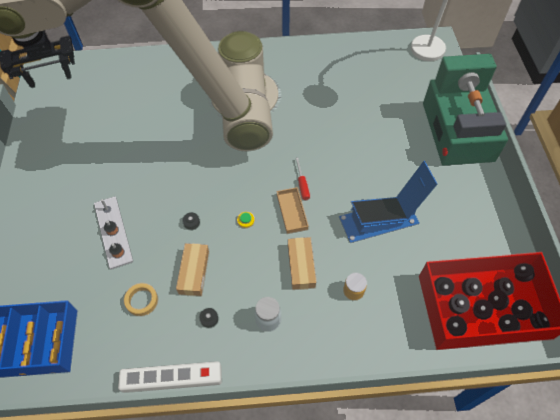

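View pics/top0.png

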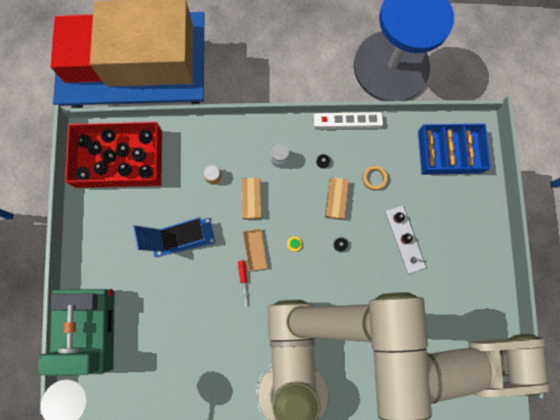

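```bash
cat > h.py <<'E'
from workcell import env
import cv2, numpy as np
from scipy.spatial.transform import Rotation as Rn
def ray(n,px):
    c=env.calibration(n)
    p=cv2.undistortPoints(np.array(px,float).reshape(-1,1,2),c["camera_matrix"],c["D"])[:,0]
    d=np.c_[p,np.ones(len(p))]@c["R"]; o=-c["R"].T@c["t"]
    return o,d
def onplane(n,px,z):
    o,d=ray(n,px); return o+d*((z-o[2])/d[:,2])[:,None]
def tri(p1,p2):
    o1,d1=ray("scene",p1);o2,d2=ray("top",p2); out=[]
    for a,b in zip(d1,d2):
        A=np.c_[a,-b]; s=np.linalg.lstsq(A,o2-o1,rcond=None)[0]
        P=o1+a*s[0];Q=o2+b*s[1]; out.append(np.r_[(P+Q)/2,np.linalg.norm(P-Q)])
    return np.array(out)
def proj(n,X):
    c=env.calibration(n)
    return cv2.projectPoints(np.array(X,float).reshape(-1,3),cv2.Rodrigues(c["R"])[0],c["t"],c["camera_matrix"],c["D"])[0][:,0]
def crop(im,x0,y0,x1,y1,k,fn):
    c=cv2.resize(im[y0:y1,x0:x1],None,fx=k,fy=k,interpolation=cv2.INTER_CUBIC)
    cv2.imwrite(fn,c[:,:,::-1])
def grab(n): return env.read_camera(n).copy()
E
python3 - <<'E'
import cv2
for n,(x0,y0,x1,y1),k in [("top",(120,160,280,280),5),("top",(280,160,440,280),5),("scene",(270,150,450,300),4),("scene",(85,180,265,310),4)]:
    im=cv2.imread(f"pics/{n}0.png"); c=cv2.resize(im[y0:y1,x0:x1],None,fx=k,fy=k,interpolation=cv2.INTER_CUBIC); cv2.imwrite(f"pics/c_{n}_{x0}.png",c)
E
```

```text
(no output)
```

View pics/c_top_120.png

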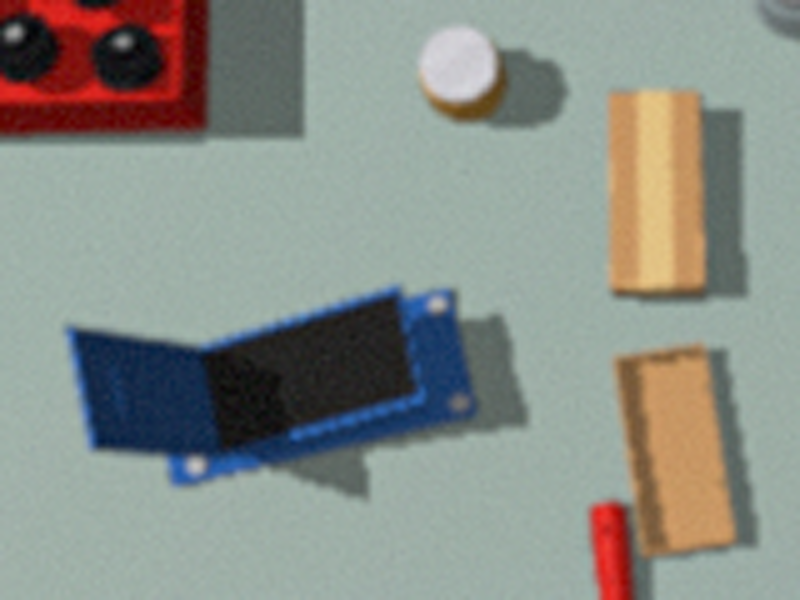

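View pics/c_top_280.png

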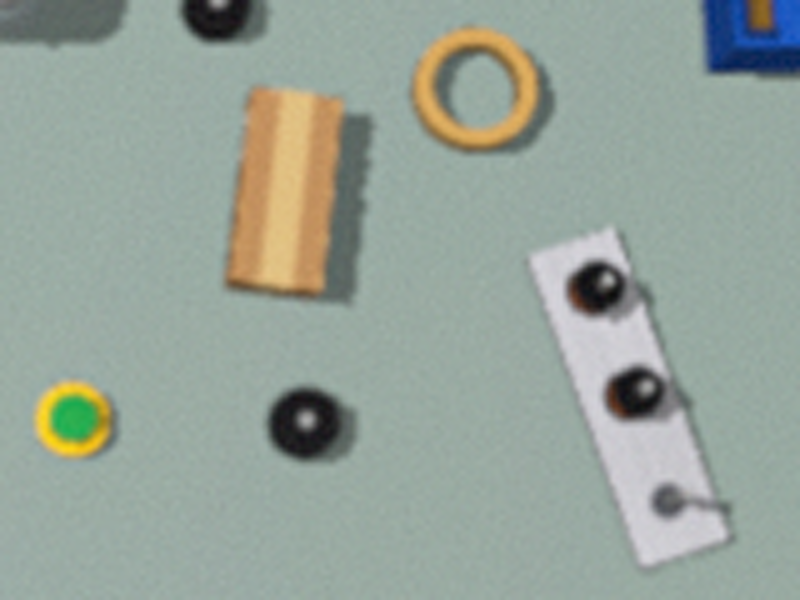

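View pics/c_scene_270.png

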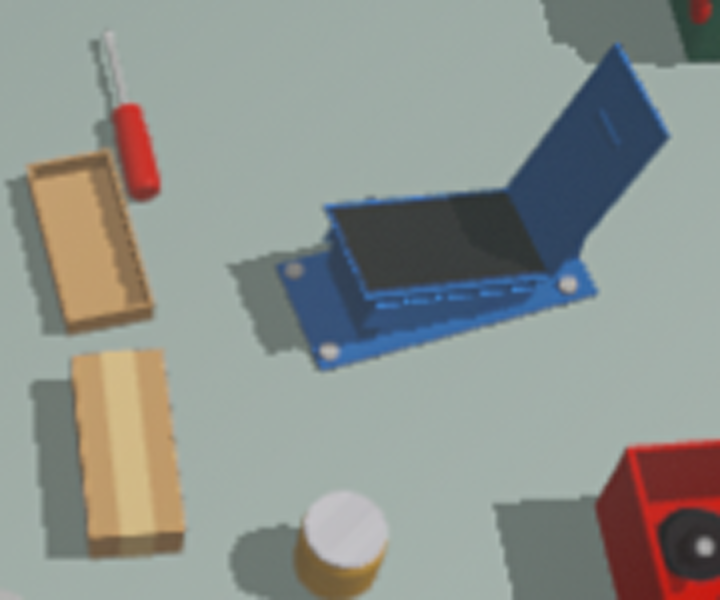

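View pics/c_scene_85.png

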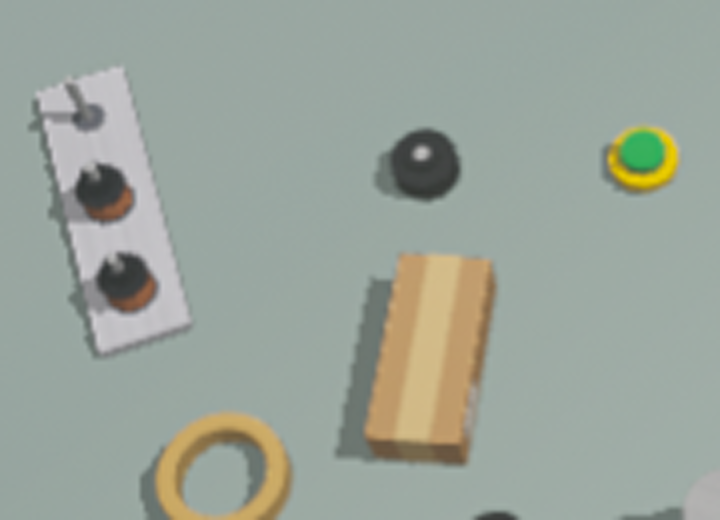

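Run:
```python
from h import *
np.set_printoptions(precision=4,suppress=True)
f=lambda p,k,o:(np.array(p,float)+.5)/k-.5+np.array(o)
S=f([(617,44),(668,135),(326,206),(371,295)],4,(270,150))
T=f([(68,326),(92,448),(401,288),(420,400)],5,(120,160))
print(tri(S,T))
for n,P in(("scene",S),("top",T)):
    a=onplane(n,P[:2],.189);b=onplane(n,P[2:],.082);print(n,a,b)
    for q in(a,b): d=q[0]-q[1];print(np.linalg.norm(d),"perp yaw",np.arctan2(d[1],d[0]))
    A=a.mean(0);B=b.mean(0);u=(B-A)[:2];print("sep",np.linalg.norm(u),"yaw u",np.arctan2(u[1],u[0]))
# colour blobs
for n in("scene","top"):
    im=cv2.imread(f"pics/{n}0.png");hsv=cv2.cvtColor(im,cv2.COLOR_BGR2HSV)
    g=cv2.inRange(hsv,(55,120,60),(80,255,255))
    for c in cv2.findContours(g,0,2)[0]:
        if 20<cv2.contourArea(c)<400:
            m=cv2.moments(c);print(n,"green",onplane(n,[(m['m10']/m['m00'],m['m01']/m['m00'])],.022),cv2.contourArea(c))
    br=cv2.inRange(hsv,(8,70,90),(28,255,255))
    for c in cv2.findContours(br,0,1)[0]:
        if cv2.contourArea(c)>250:
            print(n,"brown",cv2.contourArea(c),cv2.minAreaRect(c))
```

```text
[[ 0.5187  0.4375  0.2705  0.0281]
 [ 0.4746  0.4949  0.0994  0.0271]
 [ 0.5553  0.2641  0.1697  0.0228]
 [ 0.5149  0.3005 -0.0187  0.0247]]
scene [[0.4604 0.4558 0.189 ]
 [0.5336 0.4714 0.189 ]] [[0.5006 0.2712 0.082 ]
 [0.5723 0.2899 0.082 ]]
0.0748411954438044 perp yaw -2.932573461939338
0.07413461528643059 perp yaw -2.8867681435378265
sep 0.18723657544282082 yaw u -1.3586108763224969
top [[0.535  0.4739 0.189 ]
 [0.4609 0.4579 0.189 ]] [[0.5725 0.2874 0.082 ]
 [0.4994 0.2753 0.082 ]]
0.07584776451932673 perp yaw 0.21247888957570416
0.0740703923492767 perp yaw 0.16377753738549294
sep 0.18846823248125316 yaw u -1.3679386999424736
scene green [[ 0.4904 -0.02    0.022 ]] 65.5
scene brown 4952.0 ((279.9319152832031, 399.022705078125), (12.354416847229004, 561.2283325195312), 85.08572387695312)
scene brown 810.0 ((140.4615478515625, 299.1922912597656), (31.340560913085938, 33.282012939453125), 56.3099365234375)
scene brown 1195.5 ((192.17706298828125, 268.85687255859375), (26.001026153564453, 52.08772277832031), 9.865806579589844)
scene brown 1113.0 ((301.5794677734375, 262.75482177734
[... 157 characters left out ...]
972168), 75.37911987304688)
scene brown 869.0 ((547.1669311523438, 146.55709838867188), (73.86534881591797, 23.8520565032959), 80.27242279052734)
top green [[ 0.4874 -0.0181  0.022 ]] 42.0
top brown 708.5 ((254.3999786376953, 249.79998779296875), (40.44651412963867, 19.516149520874023), 81.8698959350586)
top brown 713.5 ((336.6868591308594, 198.08323669433594), (19.373350143432617, 40.190677642822266), 6.911227226257324)
top brown 701.5 ((251.0, 198.0), (40.0, 18.0), 90.0)
top brown 457.0 ((374.5000305175781, 177.50003051757812), (24.041629791259766, 24.041629791259766), 45.0)
top brown 7649.0 ((138.7823486328125, 41.79294204711914), (84.99844360351562, 98.64417266845703), 88.56790161132812)
```

Run:
```python
from h import *
np.set_printoptions(precision=4,suppress=True)
f=lambda p,k,o:(np.array(p,float)+.5)/k-.5+np.array(o)
L,Rr=(120,160),(280,160)
D={"A":(.038,[(610,93),(700,92),(705,290),(612,290)],L,[(72,355),(163,350),(183,535),(88,540)],(270,150)),
"B":(.038,[(250,90),(343,98),(324,292),(228,285)],Rr,[(400,255),(494,262),(465,445),(367,437)],(85,180)),
"tray":(.022,[(615,357),(703,346),(735,543),(645,556)],L,[(28,167),(107,150),(153,310),(68,330)],(270,150)),
"rack":(.012,[(528,255),(613,228),(733,540),(645,570)],Rr,[(36,94),(124,67),(190,323),(99,356)],(85,180))}
def desc(P):
    P=P[:,:2];c=P.mean(0)
    r=cv2.minAreaRect((P*1e4).astype(np.float32))
    e=[P[(i+1)%4]-P[i] for i in range(4)]
    l=[np.linalg.norm(x) for x in e]
    i=0 if l[0]+l[2]>l[1]+l[3] else 1
    v=e[i]-e[(i+2)%4]; a=np.arctan2(v[1],v[0])%np.pi
    return c,"ang",a,np.array(l)
for k,(z,t,to,s,so) in D.items():
    print(k,"top",*desc(onplane("top",f(t,5,to),z)));print(k,"scn",*desc(onplane("scene",f(s,4,so),z)))
print(onplane("top",f([(604,282),(643,388)],5,Rr),.052),onplane("top",f([(665,500)],5,Rr),.012))
print(onplane("scene",f([(104,176),(122,268)],4,(85,180)),.056))
print("driver handle",onplane("top",f([(590,505),(622,505),(632,600)],5,L),.012))
print("scene handle",onplane("scene",f([(145,200),(113,110),(158,185),(130,195)],4,(270,150)),.01))
print("pulley",onplane("top",f([(305,423)],5,Rr),.02))
```

```text
A top [0.6422 0.1227] ang 3.14050016878273 [0.0605 0.1352 0.0616 0.1344]
A scn [0.6447 0.121 ] ang 3.123213233729671 [0.0616 0.1354 0.0611 0.1351]
B top [ 0.6351 -0.1644] ang 2.9891469077440815 [0.0631 0.1338 0.0641 0.1346]
B scn [ 0.6383 -0.1647] ang 2.9899543920766933 [0.0641 0.1321 0.0637 0.1321]
tray top [0.47   0.1149] ang 0.1340684784345183 [0.059  0.1328 0.0597 0.1337]
tray scn [0.4744 0.1128] ang 0.12639734180565051 [0.0592 0.1371 0.061  0.1378]
rack top [ 0.4932 -0.3936] ang 0.2970171388284557 [0.0623 0.2246 0.0638 0.225 ]
rack scn [ 0.4962 -0.3941] ang 0.2870849996433769 [0.0649 0.222  0.063  0.2244]
[[ 0.5652 -0.3709  0.052 ]
 [ 0.4937 -0.3919  0.052 ]] [[ 0.4229 -0.4128  0.012 ]]
[[ 0.4989 -0.3862  0.056 ]
 [ 0.5714 -0.368   0.056 ]]
driver handle [[0.4358 0.1718 0.012 ]
 [0.4353 0.1506 0.012 ]
 [0.3724 0.1451 0.012 ]]
scene handle [[0.4391 0.1573 0.01  ]
 [0.358  0.1425 0.01  ]
 [0.4271 0.1682 0.01  ]
 [0.4339 0.147  0.01  ]]
pulley [[ 0.4806 -0.1717  0.02  ]]
```

```bash
cat >> h.py <<'E'
np.set_printoptions(precision=4,suppress=True)
def cur():
    o=env.observe(); q=o["ee_rot"]; return o,np.array(o["position"]),Rn.from_quat([q[1],q[2],q[3],q[0]])
def down(yaw):  # tool x at yaw, z down
    x=np.array([np.cos(yaw),np.sin(yaw),0]);z=np.array([0,0,-1.]);return Rn.from_matrix(np.c_[x,np.cross(z,x),z])
CO=np.array([.5069,.4202,.038]);CY=-1.363
def cradleR():
    u=np.array([np.cos(CY),np.sin(CY),0]);k=np.array([0,0,1.]);x=np.cos(.3)*u+np.sin(.3)*k;z=-np.sin(.3)*u+np.cos(.3)*k
    return np.c_[x,np.cross(z,x),z]
def crad(p): return CO+cradleR()@np.array(p)
def cradtool():
    C=cradleR(); return Rn.from_matrix(np.c_[-C[:,0],C[:,1],-C[:,2]])
def tocr(p): return cradleR().T@(p-CO)
def go(pt=None,Rt=None,p0=None,R0=None):
    o,p,R=cur()
    if p0 is not None:p=np.array(p0)
    if R0 is not None:R=R0
    if pt is not None: print("linear(mm, tool now)",np.round(R.inv().apply(np.array(pt)-p)*1e3,1))
    if Rt is not None:
        print("dr total",np.round((R.inv()*Rt).as_rotvec(),4))
        if pt is not None: print("linear after rot",np.round(Rt.inv().apply(np.array(pt)-p)*1e3,1))
def st():
    o,p,R=cur(); m=R.as_matrix()
    print("t",round(o["clock"],2),"p",p,"yaw",round(np.arctan2(m[1,0],m[0,0]),4),"z",m[:,2],"F",o["wrist_force"],"op",round(o["opening"]*88.1,1),"q",o["qpos"])
E
python3 - <<'E'
from h import *
st(); go([.6435,.122,.15],down(-.010))
E
```

```text
t 0.1 p [ 0.1274 -0.5348  0.2522] yaw 0.2338 z [-0.      0.0013 -1.    ] F [-0.2001 -0.1857  0.5744] op 88.3 q [-1.5523  0.3811  1.2981 -0.      1.4636 -0.2153]
linear(mm, tool now) [ 654.2 -519.3  103. ]
dr total [-0.0013 -0.0001  0.2438]
linear after rot [ 509.5 -661.9  102.2]
```

Emit:
send_rows(series=[{"linear": [0,0,0],"dr": [0,0,0.122]},{"linear": [0,0,0],"dr": [0,0,0.122]},{"linear": [23.2,-30.1,4.6],"dr": [0,0,0]},{"linear": [23.2,-30.1,4.6],"dr": [0,0,0]},{"linear": [23.2,-30.1,4.6],"dr": [0,0,0]},{"linear": [23.2,-30.1,4.6],"dr": [0,0,0]},{"linear": [23.2,-30.1,4.6],"dr": [0,0,0]},{"linear": [23.2,-30.1,4.6],"dr": [0,0,0]},{"linear": [23.2,-30.1,4.6],"dr": [0,0,0]},{"linear": [23.2,-30.1,4.6],"dr": [0,0,0]},{"linear": [23.2,-30.1,4.6],"dr": [0,0,0]},{"linear": [23.2,-30.1,4.6],"dr": [0,0,0]}], gripper=88, force=30)

```text
clock: 1.3
position: [0.3631, -0.235, 0.2065]
ee_rot: [-0.0, 1.0, -0.005, -0.0]
wrist_force: [0.7, -0.6, -1.1]
opening: 0.996
```

Emit:
send_rows(series=[{"linear": [23.2,-30.1,4.6],"dr": [0,0,0]},{"linear": [23.2,-30.1,4.6],"dr": [0,0,0]},{"linear": [23.2,-30.1,4.6],"dr": [0,0,0]},{"linear": [23.2,-30.1,4.6],"dr": [0,0,0]},{"linear": [23.2,-30.1,4.6],"dr": [0,0,0]},{"linear": [23.2,-30.1,4.6],"dr": [0,0,0]},{"linear": [23.2,-30.1,4.6],"dr": [0,0,0]},{"linear": [23.2,-30.1,4.6],"dr": [0,0,0]},{"linear": [23.2,-30.1,4.6],"dr": [0,0,0]},{"linear": [23.2,-30.1,4.6],"dr": [0,0,0]},{"linear": [23.2,-30.1,4.6],"dr": [0,0,0]},{"linear": [23.2,-30.1,4.6],"dr": [0,0,0]}])

```text
clock: 2.5
position: [0.6452, 0.1234, 0.1509]
ee_rot: [0.0, 1.0, -0.005, -0.0]
wrist_force: [-0.2, 0.1, 0.3]
opening: 0.997
```

Run:
```python
from h import *
st(); go([.6435,.122,.026],down(-.010))
for n in("top","scene"):
    cv2.imwrite(f"pics/{n}1.png",grab(n)[:,:,::-1])
```

```text
t 2.5 p [0.6452 0.1234 0.1509] yaw -0.01 z [-0.0008 -0.     -1.    ] F [-0.1594  0.0945  0.3352] op 87.8 q [ 0.0092  0.6468  1.1273 -0.      1.3683  1.59  ]
linear(mm, tool now) [ -1.5   1.4 124.9]
dr total [ 0.      0.0008 -0.    ]
linear after rot [ -1.6   1.4 124.9]
```

View pics/scene1.png

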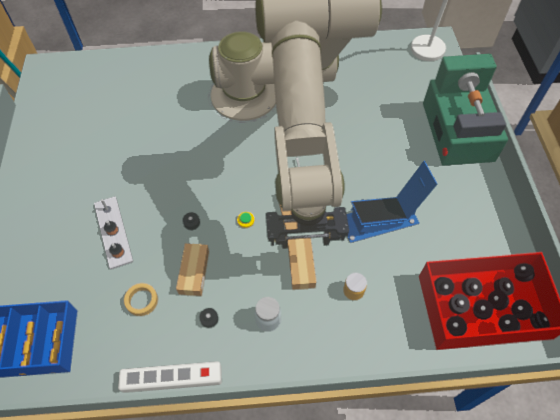

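Emit:
send_rows(series=[{"linear": [-1.6,1.4,20],"dr": [0,0,0]},{"linear": [0,0,20],"dr": [0,0,0]},{"linear": [0,0,20],"dr": [0,0,0]},{"linear": [0,0,20],"dr": [0,0,0]},{"linear": [0,0,20],"dr": [0,0,0]},{"linear": [0,0,15],"dr": [0,0,0]},{"linear": [0,0,12],"dr": [0,0,0]}])

```text
clock: 3.3
position: [0.6426, 0.1202, 0.0235]
ee_rot: [0.0, 1.0, -0.005, -0.001]
wrist_force: [1.1, 0.1, 0.2]
opening: 1.0
```

Emit:
send_rows(series=[{"linear": [0,0,0],"dr": [0,0,0]},{"linear": [0,0,0],"dr": [0,0,0]},{"linear": [0,0,0],"dr": [0,0,0]},{"linear": [0,0,0],"dr": [0,0,0]},{"linear": [0,0,0],"dr": [0,0,0]},{"linear": [0,0,0],"dr": [0,0,0]},{"linear": [0,0,0],"dr": [0,0,0]}], gripper=50, force=30)

```text
clock: 4.0
position: [0.6434, 0.1207, 0.0256]
ee_rot: [-0.0, 1.0, -0.005, 0.001]
wrist_force: [-1.2, 0.8, 6.0]
opening: 0.7
```

Emit:
send_rows(series=[{"linear": [0,0,-10],"dr": [0,0,0]},{"linear": [0,0,-20],"dr": [0,0,0]},{"linear": [0,0,-30],"dr": [0,0,0]},{"linear": [0,0,-30],"dr": [0,0,0]},{"linear": [0,0,-30],"dr": [0,0,0]},{"linear": [0,0,-30],"dr": [0,0,0]},{"linear": [0,0,-20],"dr": [0,0,0]},{"linear": [0,0,-10],"dr": [0,0,0]}])

```text
clock: 4.8
position: [0.6431, 0.1205, 0.2067]
ee_rot: [0.0, 1.0, -0.005, 0.001]
wrist_force: [-0.1, -0.8, -2.4]
opening: 0.699
```

Run:
```python
from h import *
st(); t=crad([.11,0,.12]); print(t)
go(t,down(CY+np.pi)); go(t,cradtool())
print((down(CY+np.pi).inv()*cradtool()).as_rotvec())
```

```text
t 4.8 p [0.6431 0.1205 0.2067] yaw -0.0102 z [ 0.0024 -0.0001 -1.    ] F [-0.1353 -0.8195 -2.3592] op 61.6 q [ 0.0047  0.5969  1.0562 -0.0002  1.4861  1.5858]
[0.5213 0.3521 0.1851]
linear(mm, tool now) [-124.2 -230.3   21.3]
dr total [ 0.0022 -0.0016 -1.7888]
linear after rot [251.7 -71.4  21.6]
linear(mm, tool now) [-124.2 -230.3   21.3]
dr total [-0.2659 -0.2168 -1.7742]
linear after rot [246.9 -71.4 -53.8]
[ 0.  -0.3 -0. ]
```

Emit:
send_rows(series=[{"linear": [0,0,0],"dr": [0,0,-0.1]},{"linear": [0,0,0],"dr": [0,0,-0.12]},{"linear": [0,0,0],"dr": [0,0,-0.12]},{"linear": [0,0,0],"dr": [0,0,-0.12]},{"linear": [0,0,0],"dr": [0,0,-0.12]},{"linear": [0,0,0],"dr": [0,0,-0.12]},{"linear": [0,0,0],"dr": [0,0,-0.12]},{"linear": [0,0,0],"dr": [0,0,-0.12]},{"linear": [0,0,0],"dr": [0,0,-0.12]},{"linear": [0,0,0],"dr": [0,0,-0.12]},{"linear": [0,0,0],"dr": [0,0,-0.12]},{"linear": [0,0,0],"dr": [0,0,-0.12]}])

```text
clock: 6.0
position: [0.6425, 0.1205, 0.2035]
ee_rot: [-0.001, 0.76, 0.65, -0.001]
wrist_force: [-0.4, 0.5, -2.1]
opening: 0.697
```

Emit:
send_rows(series=[{"linear": [0,0,0],"dr": [0,0,-0.12]},{"linear": [0,0,0],"dr": [0,0,-0.12]},{"linear": [0,0,0],"dr": [0,0,-0.12]},{"linear": [0,0,0],"dr": [0,0,-0.009]},{"linear": [0,0,0],"dr": [0,-0.1,0]},{"linear": [0,0,0],"dr": [0,-0.1,0]},{"linear": [0,0,0],"dr": [0,-0.1,0]},{"linear": [0,0,0],"dr": [0,0,0]}])

```text
clock: 6.8
position: [0.6421, 0.1223, 0.2034]
ee_rot: [0.116, 0.623, 0.768, -0.095]
wrist_force: [0.4, -0.5, -3.2]
opening: 0.701
```

Run:
```python
from h import *
st(); t=crad([.11,0,.12]); go(t,cradtool())
```

```text
t 6.8 p [0.6421 0.1223 0.2034] yaw 1.7794 z [ 0.0596 -0.2897 -0.9553] F [ 0.4328 -0.4784 -3.2222] op 61.8 q [ 0.1148  0.6116  1.0692 -0.3017  1.4397 -0.057 ]
linear(mm, tool now) [244.  -70.7 -56.3]
dr total [-0.0014  0.0002  0.0008]
linear after rot [244.  -70.9 -56.3]
```

Emit:
send_rows(series=[{"linear": [24.4,-7.1,-5.6],"dr": [0,0,0]},{"linear": [24.4,-7.1,-5.6],"dr": [0,0,0]},{"linear": [24.4,-7.1,-5.6],"dr": [0,0,0]},{"linear": [24.4,-7.1,-5.6],"dr": [0,0,0]},{"linear": [24.4,-7.1,-5.6],"dr": [0,0,0]},{"linear": [24.4,-7.1,-5.6],"dr": [0,0,0]},{"linear": [24.4,-7.1,-5.6],"dr": [0,0,0]},{"linear": [24.4,-7.1,-5.6],"dr": [0,0,0]},{"linear": [24.4,-7.1,-5.6],"dr": [0,0,0]},{"linear": [24.4,-7.1,-5.6],"dr": [0,0,0]},{"linear": [0,0,0],"dr": [0,0,0]}])

```text
clock: 7.9
position: [0.5205, 0.3523, 0.1854]
ee_rot: [0.114, 0.623, 0.768, -0.094]
wrist_force: [0.5, -0.7, -2.3]
opening: 0.702
```

Run:
```python
from h import *
st(); go(crad([.075,0,.04]),cradtool());o,p,R=cur();print(tocr(p))
for n,b in(("top",(90,150,290,300)),("scene",(270,130,470,280))):
    im=grab(n); crop(im,*b,4,f"pics/{n}2.png")
```

```text
t 7.9 p [0.5205 0.3523 0.1854] yaw 1.78 z [ 0.059  -0.2865 -0.9563] F [ 0.4894 -0.7356 -2.2836] op 61.9 q [ 0.5126  0.6281  1.0906 -0.2828  1.5179  0.3322]
linear(mm, tool now) [34.5  0.9 80.4]
dr total [-0.0013 -0.0032  0.0014]
linear after rot [34.7  0.7 80.3]
[ 0.1097 -0.0007  0.1203]
```

View pics/scene2.png

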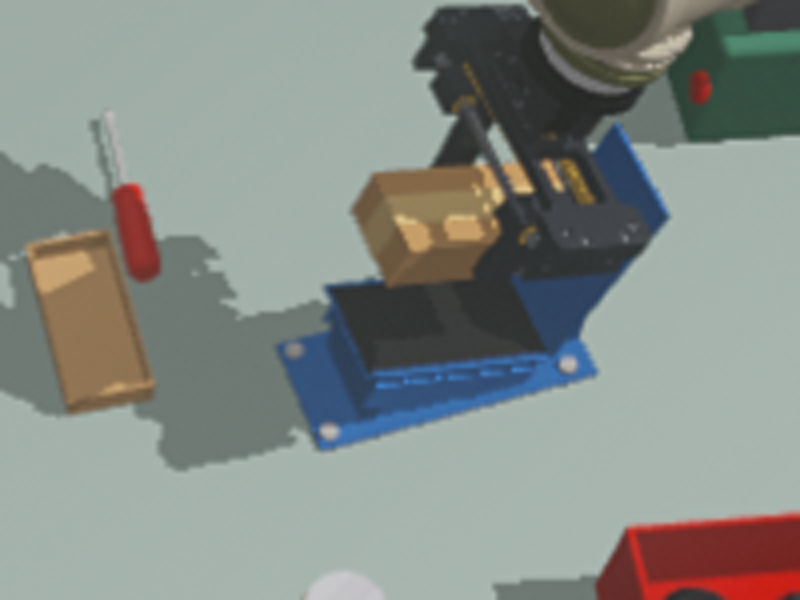

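View pics/top2.png

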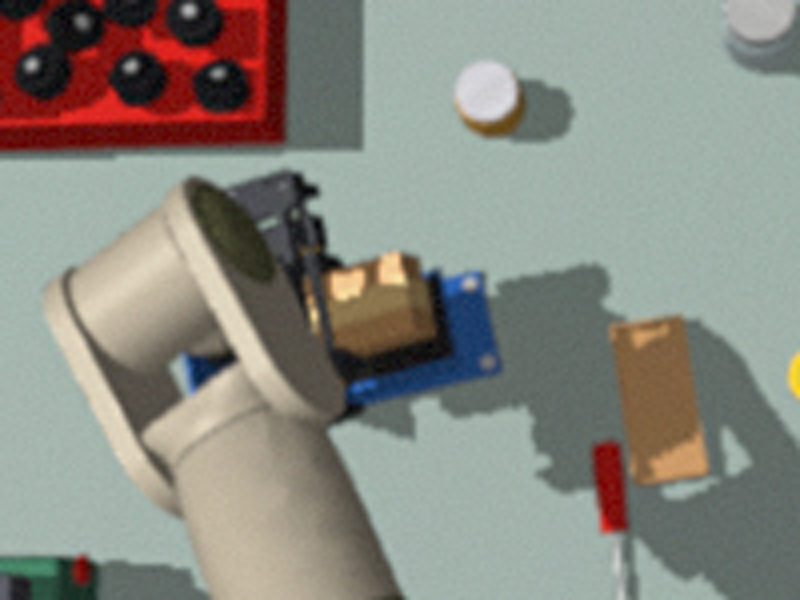

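Emit:
send_rows(series=[{"linear": [12,0.9,10],"dr": [0,0,0]},{"linear": [12,0,10],"dr": [0,0,0]},{"linear": [0,0,10],"dr": [0,0,0]},{"linear": [0,0,10],"dr": [0,0,0]},{"linear": [0,0,10],"dr": [0,0,0]},{"linear": [0,0,0],"dr": [0,0,0]}])

```text
clock: 8.6
position: [0.5209, 0.3574, 0.1295]
ee_rot: [0.116, 0.623, 0.768, -0.095]
wrist_force: [-0.2, 1.3, -2.7]
opening: 0.7
```

Run:
```python
from h import *
st(); o,p,R=cur();print(tocr(p))
for n,b in(("top",(90,150,290,300)),("scene",(330,110,480,230))):
    im=grab(n); crop(im,*b,5 if n=="scene" else 4,f"pics/{n}3.png")
```

```text
t 8.6 p [0.5209 0.3574 0.1295] yaw 1.7787 z [ 0.0584 -0.2905 -0.9551] F [-0.2227  1.3206 -2.7385] op 61.7 q [ 0.5203  0.6853  1.1495 -0.2887  1.4114  0.3739]
[0.0885 0.0007 0.0684]
```

View pics/scene3.png

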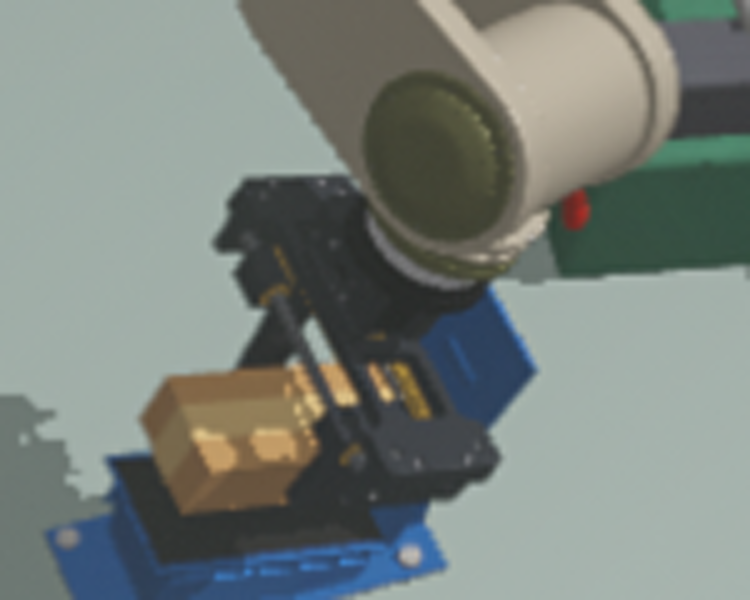

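Emit:
send_rows(series=[{"linear": [3,0,8],"dr": [0,0,0]},{"linear": [3,0,8],"dr": [0,0,0]},{"linear": [3,0,8],"dr": [0,0,0]},{"linear": [3,0,7],"dr": [0,0,0]},{"linear": [0,0,5],"dr": [0,0,0]},{"linear": [0,0,0],"dr": [0,0,0]},{"linear": [0,0,0],"dr": [0,0,0]}])

```text
clock: 9.4
position: [0.521, 0.3591, 0.0933]
ee_rot: [0.116, 0.623, 0.768, -0.094]
wrist_force: [1.4, 0.2, -2.9]
opening: 0.703
```

Run:
```python
from h import *
st(); o,p,R=cur();print(tocr(p))
```

```text
t 9.4 p [0.521  0.3591 0.0933] yaw 1.7787 z [ 0.0612 -0.289  -0.9554] F [ 1.4008  0.2423 -2.8682] op 61.9 q [ 0.5226  0.7238  1.1859 -0.293   1.3371  0.3981]
[0.0762 0.0012 0.0343]
```

Emit:
send_rows(series=[{"linear": [0,-1,2],"dr": [0,0,0]},{"linear": [0,0,2],"dr": [0,0,0]},{"linear": [0,0,0],"dr": [0,0,0]},{"linear": [0,0,0],"dr": [0,0,0]}])

```text
clock: 9.8
position: [0.5202, 0.3578, 0.0894]
ee_rot: [0.116, 0.623, 0.768, -0.094]
wrist_force: [0.2, 0.0, -2.4]
opening: 0.702
```

Emit:
send_rows(series=[{"linear": [0,0,2],"dr": [0,0,0]},{"linear": [0,0,0],"dr": [0,0,0]},{"linear": [0,0,0],"dr": [0,0,0]}])

```text
clock: 10.1
position: [0.5203, 0.3572, 0.0873]
ee_rot: [0.116, 0.623, 0.768, -0.094]
wrist_force: [0.5, -0.9, -2.1]
opening: 0.7
```

Emit:
send_rows(series=[{"linear": [0,0,1],"dr": [0,0,0]},{"linear": [0,0,0],"dr": [0,0,0]},{"linear": [0,0,0],"dr": [0,0,0]}])

```text
clock: 10.4
position: [0.5204, 0.3569, 0.0864]
ee_rot: [0.116, 0.623, 0.768, -0.094]
wrist_force: [-0.9, -0.2, -2.8]
opening: 0.697
```

Run:
```python
from h import *
st(); o,p,R=cur();print(tocr(p))
```

```text
t 10.4 p [0.5204 0.3569 0.0864] yaw 1.7788 z [ 0.061  -0.2892 -0.9553] F [-0.9185 -0.1714 -2.8463] op 61.4 q [ 0.5201  0.7284  1.1988 -0.2946  1.3199  0.4008]
[0.0762 0.0001 0.0272]
```

Emit:
send_rows(series=[{"linear": [2,0,0],"dr": [0,0,0]},{"linear": [2,0,0],"dr": [0,0,0]},{"linear": [1,0,0],"dr": [0,0,0]},{"linear": [0,0,0],"dr": [0,0,0]},{"linear": [0,0,0],"dr": [0,0,0]}])

```text
clock: 10.9
position: [0.5194, 0.3616, 0.085]
ee_rot: [0.116, 0.623, 0.768, -0.094]
wrist_force: [-0.5, 0.5, -2.1]
opening: 0.702
```

Emit:
send_rows(series=[{"linear": [2,0,0],"dr": [0,0,0]},{"linear": [0,0,0],"dr": [0,0,0]},{"linear": [0,0,0],"dr": [0,0,0]}])

```text
clock: 11.2
position: [0.5192, 0.3629, 0.0845]
ee_rot: [0.116, 0.623, 0.768, -0.095]
wrist_force: [0.8, -5.5, -1.6]
opening: 0.702
```

Emit:
send_rows(series=[{"linear": [1,0,0],"dr": [0,0,0]},{"linear": [0,0,0],"dr": [0,0,0]},{"linear": [0,0,0],"dr": [0,0,0]}])

```text
clock: 11.5
position: [0.5192, 0.3629, 0.0845]
ee_rot: [0.117, 0.623, 0.768, -0.095]
wrist_force: [1.3, -10.1, 0.6]
opening: 0.702
```

Run:
```python
from h import *
st(); o,p,R=cur();print(tocr(p)); print(R.inv().apply(o["wrist_force"]))
```

```text
t 11.5 p [0.5192 0.3629 0.0845] yaw 1.7782 z [ 0.0609 -0.2919 -0.9545] F [  1.3179 -10.1364   0.6245] op 61.8 q [ 0.5298  0.7361  1.1892 -0.2956  1.3262  0.4105]
[0.0697 0.0002 0.0271]
[-9.9131 -0.7958  2.4434]
```

Emit:
send_rows(series=[{"linear": [0,0,1],"dr": [0,0,0]},{"linear": [0,0,0],"dr": [0,0,0]},{"linear": [0,0,0],"dr": [0,0,0]}])

```text
clock: 11.8
position: [0.5193, 0.3629, 0.0842]
ee_rot: [0.117, 0.623, 0.768, -0.095]
wrist_force: [-1.2, -9.2, 5.0]
opening: 0.703
```

Emit:
send_rows(series=[{"linear": [0,0,1],"dr": [0,0,0]},{"linear": [0,0,0],"dr": [0,0,0]},{"linear": [0,0,0],"dr": [0,0,0]}])

```text
clock: 12.1
position: [0.5195, 0.3626, 0.0835]
ee_rot: [0.117, 0.623, 0.768, -0.095]
wrist_force: [-0.2, -9.6, 6.4]
opening: 0.7
```

Run:
```python
from h import *
st(); o,p,R=cur();print(tocr(p)); print(R.inv().apply(o["wrist_force"]))
```

```text
t 12.1 p [0.5195 0.3626 0.0835] yaw 1.7779 z [ 0.0621 -0.2912 -0.9546] F [-0.1928 -9.6118  6.381 ] op 61.7 q [ 0.5292  0.7367  1.191  -0.296   1.3222  0.4109]
[0.0697 0.0005 0.026 ]
[-10.8418  -2.1624  -3.3045]
```

Emit:
send_rows(series=[{"linear": [0,0,0],"dr": [0,0,0]},{"linear": [0,0,0],"dr": [0,0,0]},{"linear": [0,0,0],"dr": [0,0,0]},{"linear": [0,0,0],"dr": [0,0,0]}], gripper=78)

```text
clock: 12.5
position: [0.5188, 0.3641, 0.0821]
ee_rot: [0.116, 0.623, 0.768, -0.094]
wrist_force: [0.8, 0.2, 0.5]
opening: 0.881
```

Emit:
send_rows(series=[{"linear": [-1,0,-5],"dr": [0,0,0]},{"linear": [-2,0,-15],"dr": [0,0,0]},{"linear": [-5,0,-25],"dr": [0,0,0]},{"linear": [-10,0,-30],"dr": [0,0,0]},{"linear": [-20,0,-30],"dr": [0,0,0]},{"linear": [-30,0,-30],"dr": [0,0,0]},{"linear": [-30,0,0],"dr": [0,0,0]},{"linear": [-30,0,0],"dr": [0,0,0]},{"linear": [-30,0,0],"dr": [0,0,0]},{"linear": [0,0,0],"dr": [0,0.1,0]},{"linear": [0,0,0],"dr": [0,0.1,0]},{"linear": [0,0,0],"dr": [0,0.1,0]}], gripper=88)

```text
clock: 13.7
position: [0.5419, 0.2552, 0.2587]
ee_rot: [-0.001, 0.63, 0.777, 0.002]
wrist_force: [0.7, 0.1, -0.6]
opening: 0.999
```

Run:
```python
from h import *
st(); go([.6367,-.1645,.20],down(-.152)); 
for n,b in(("top",(100,150,260,270)),("scene",(310,130,470,250))):
    im=grab(n); crop(im,*b,5,f"pics/{n}4.png")
```

```text
t 13.7 p [0.5419 0.2552 0.2587] yaw 1.7789 z [ 0.0007  0.0045 -1.    ] F [ 0.6715  0.075  -0.6263] op 88.0 q [0.2411 0.4632 1.1443 0.0042 1.5324 0.0328]
linear(mm, tool now) [-430.5    5.9   56.9]
dr total [-0.003  -0.0044  1.9309]
linear after rot [157.3 400.6  58.7]
```

View pics/scene4.png

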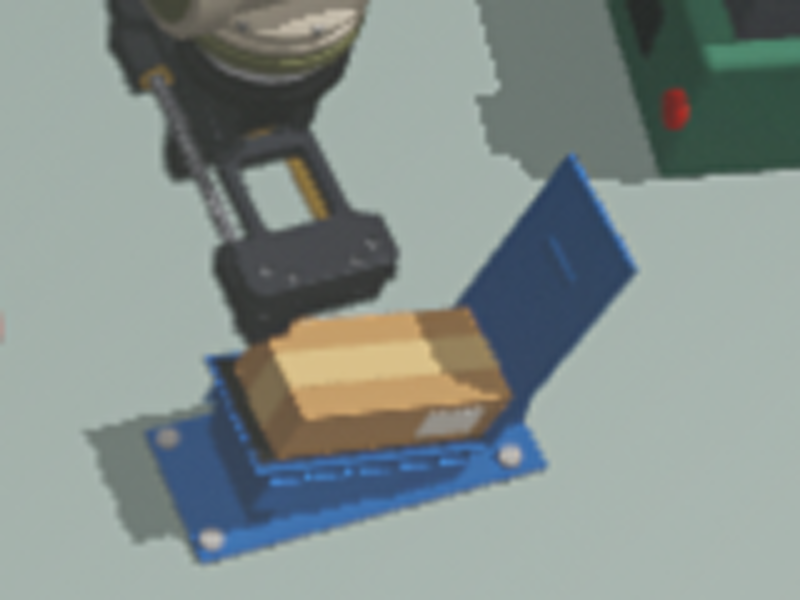

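View pics/top4.png

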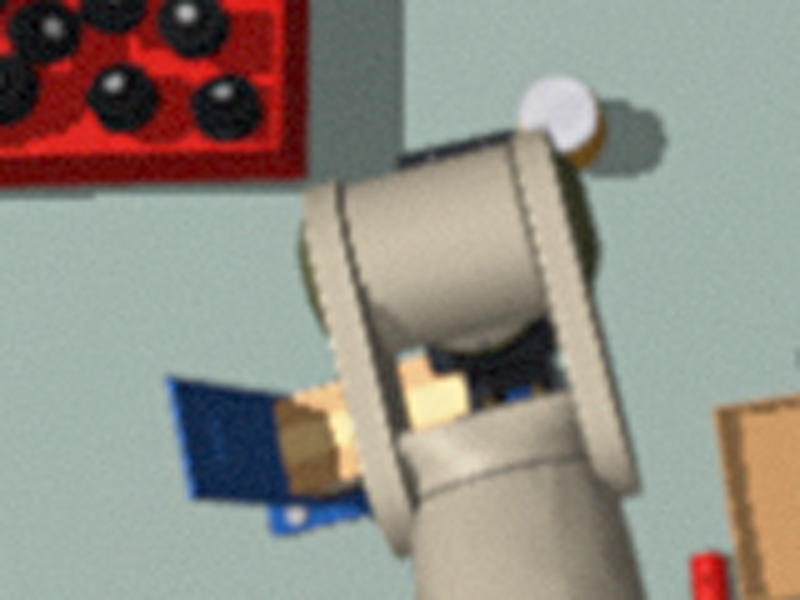

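Emit:
send_rows(series=[{"linear": [-36,0.5,4.7],"dr": [0,0,0]},{"linear": [-36,0.5,4.7],"dr": [0,0,0]},{"linear": [-36,0.5,4.7],"dr": [0,0,0]},{"linear": [-36,0.5,4.7],"dr": [0,0,0]},{"linear": [-36,0.5,4.7],"dr": [0,0,0]},{"linear": [-36,0.5,4.7],"dr": [0,0,0]},{"linear": [-36,0.5,4.7],"dr": [0,0,0]},{"linear": [-36,0.5,4.7],"dr": [0,0,0]},{"linear": [-36,0.5,4.7],"dr": [0,0,0]},{"linear": [-36,0.5,4.7],"dr": [0,0,0]},{"linear": [-36,0.5,4.7],"dr": [0,0,0]},{"linear": [-35,0.5,4.7],"dr": [0,0,0]}])

```text
clock: 15.0
position: [0.6371, -0.1663, 0.2013]
ee_rot: [0.0, 0.63, 0.777, -0.001]
wrist_force: [-0.6, -0.3, 0.3]
opening: 1.001
```

Emit:
send_rows(series=[{"linear": [0,0,0],"dr": [0,0,0.121]},{"linear": [0,0,0],"dr": [0,0,0.121]},{"linear": [0,0,0],"dr": [0,0,0.121]},{"linear": [0,0,0],"dr": [0,0,0.121]},{"linear": [0,0,0],"dr": [0,0,0.121]},{"linear": [0,0,0],"dr": [0,0,0.121]},{"linear": [0,0,0],"dr": [0,0,0.121]},{"linear": [0,0,0],"dr": [0,0,0.121]},{"linear": [0,0,0],"dr": [0,0,0.121]},{"linear": [0,0,0],"dr": [0,0,0.121]},{"linear": [0,0,0],"dr": [0,0,0.121]},{"linear": [0,0,0],"dr": [0,0,0.121]}])

```text
clock: 16.2
position: [0.6369, -0.1647, 0.2014]
ee_rot: [0.001, 0.987, 0.161, -0.001]
wrist_force: [0.3, -0.1, -0.1]
opening: 1.001
```

Emit:
send_rows(series=[{"linear": [0,0,0],"dr": [0,0,0.121]},{"linear": [0,0,0],"dr": [0,0,0.121]},{"linear": [0,0,0],"dr": [0,0,0.121]},{"linear": [0,0,0],"dr": [0,0,0.116]},{"linear": [0,0,0],"dr": [0,0,0]}])

```text
clock: 16.7
position: [0.6369, -0.1647, 0.2014]
ee_rot: [0.001, 0.997, -0.076, -0.001]
wrist_force: [0.4, -0.2, -1.5]
opening: 0.997
```

Run:
```python
from h import *
st(); go([.6367,-.1645,.024],down(-.152))
```

```text
t 16.7 p [ 0.6369 -0.1647  0.2014] yaw -0.1522 z [-0.0012 -0.0019 -1.    ] F [ 0.3723 -0.1918 -1.5139] op 87.8 q [-0.4318  0.6084  1.05   -0.0022  1.4835  1.2914]
linear(mm, tool now) [ -0.1  -0.5 177.4]
dr total [ 0.002   0.0009 -0.0002]
linear after rot [ -0.2  -0.2 177.4]
```

Emit:
send_rows(series=[{"linear": [0,0,25],"dr": [0,0,0]},{"linear": [0,0,25],"dr": [0,0,0]},{"linear": [0,0,25],"dr": [0,0,0]},{"linear": [0,0,25],"dr": [0,0,0]},{"linear": [0,0,25],"dr": [0,0,0]},{"linear": [0,0,22],"dr": [0,0,0]},{"linear": [0,0,18],"dr": [0,0,0]},{"linear": [0,0,12],"dr": [0,0,0]},{"linear": [0,0,0],"dr": [0,0,0]}])

```text
clock: 17.6
position: [0.6362, -0.1648, 0.0229]
ee_rot: [-0.0, 0.997, -0.075, -0.001]
wrist_force: [0.4, -0.2, -0.6]
opening: 1.001
```

Emit:
send_rows(series=[{"linear": [0,0,0],"dr": [0,0,0]},{"linear": [0,0,0],"dr": [0,0,0]},{"linear": [0,0,0],"dr": [0,0,0]},{"linear": [0,0,0],"dr": [0,0,0]},{"linear": [0,0,0],"dr": [0,0,0]},{"linear": [0,0,0],"dr": [0,0,0]},{"linear": [0,0,0],"dr": [0,0,0]}], gripper=50, force=30)

```text
clock: 18.3
position: [0.637, -0.1656, 0.0253]
ee_rot: [0.0, 0.997, -0.076, 0.001]
wrist_force: [-0.2, -0.3, 5.8]
opening: 0.701
```

Emit:
send_rows(series=[{"linear": [0,0,-10],"dr": [0,0,0]},{"linear": [0,0,-20],"dr": [0,0,0]},{"linear": [0,0,-30],"dr": [0,0,0]},{"linear": [0,0,-30],"dr": [0,0,0]},{"linear": [0,0,-30],"dr": [0,0,0]},{"linear": [0,0,-30],"dr": [0,0,0]},{"linear": [0,0,-30],"dr": [0,0,0]},{"linear": [0,0,-10],"dr": [0,0,0]},{"linear": [0,0,0],"dr": [0,0,0]}])

```text
clock: 19.2
position: [0.6368, -0.1653, 0.2153]
ee_rot: [0.0, 0.997, -0.076, 0.001]
wrist_force: [-0.4, -0.2, -3.3]
opening: 0.704
```

Run:
```python
from h import *
st(); t=crad([.11,0.0,.16]); print(t)
go(t,down(CY+np.pi)); go(t,cradtool())
```

```text
t 19.2 p [ 0.6368 -0.1653  0.2153] yaw -0.1522 z [ 0.0016 -0.0006 -1.    ] F [-0.3583 -0.1811 -3.2782] op 62.0 q [-0.4336  0.5982  1.0287  0.0001  1.5129  1.2894]
[0.5188 0.3636 0.2234]
linear(mm, tool now) [-196.8 -504.9   -8.6]
dr total [ 0.0019 -0.0008 -1.9307]
linear after rot [541.9  -6.4  -8. ]
linear(mm, tool now) [-196.8 -504.9   -8.6]
dr total [-0.2874 -0.201  -1.9145]
linear after rot [ 515.3   -6.4 -167.8]
```

Emit:
send_rows(series=[{"linear": [0,0,0],"dr": [0,0,-0.1]},{"linear": [0,0,0],"dr": [0,0,-0.121]},{"linear": [0,0,0],"dr": [0,0,-0.121]},{"linear": [0,0,0],"dr": [0,0,-0.121]},{"linear": [0,0,0],"dr": [0,0,-0.121]},{"linear": [0,0,0],"dr": [0,0,-0.121]},{"linear": [0,0,0],"dr": [0,0,-0.121]},{"linear": [0,0,0],"dr": [0,0,-0.121]},{"linear": [0,0,0],"dr": [0,0,-0.121]},{"linear": [0,0,0],"dr": [0,0,-0.121]},{"linear": [0,0,0],"dr": [0,0,-0.121]},{"linear": [0,0,0],"dr": [0,0,-0.121]}])

```text
clock: 20.4
position: [0.6361, -0.1651, 0.2118]
ee_rot: [-0.002, 0.801, 0.599, -0.001]
wrist_force: [0.6, -0.3, -3.7]
opening: 0.699
```

Emit:
send_rows(series=[{"linear": [0,0,0],"dr": [0,0,-0.121]},{"linear": [0,0,0],"dr": [0,0,-0.121]},{"linear": [0,0,0],"dr": [0,0,-0.121]},{"linear": [0,0,0],"dr": [0,0,-0.121]},{"linear": [0,0,0],"dr": [0,0,-0.016]},{"linear": [0,0,0],"dr": [0,-0.1,0]},{"linear": [0,0,0],"dr": [0,-0.1,0]},{"linear": [0,0,0],"dr": [0,-0.1,0]},{"linear": [0,0,0],"dr": [0,0,0]}])

```text
clock: 21.3
position: [0.636, -0.1633, 0.2128]
ee_rot: [0.115, 0.623, 0.768, -0.094]
wrist_force: [0.6, 0.3, -2.6]
opening: 0.699
```

Emit:
send_rows(series=[{"linear": [25.8,-0.3,-8.4],"dr": [0,0,0]},{"linear": [25.8,-0.3,-8.4],"dr": [0,0,0]},{"linear": [25.8,-0.3,-8.4],"dr": [0,0,0]},{"linear": [25.8,-0.3,-8.4],"dr": [0,0,0]},{"linear": [25.8,-0.3,-8.4],"dr": [0,0,0]},{"linear": [25.8,-0.3,-8.4],"dr": [0,0,0]},{"linear": [25.8,-0.3,-8.4],"dr": [0,0,0]},{"linear": [25.8,-0.3,-8.4],"dr": [0,0,0]},{"linear": [25.8,-0.3,-8.4],"dr": [0,0,0]},{"linear": [25.8,-0.3,-8.4],"dr": [0,0,0]}])

```text
clock: 22.3
position: [0.5774, 0.1003, 0.2177]
ee_rot: [0.114, 0.624, 0.767, -0.094]
wrist_force: [0.8, -0.4, -2.6]
opening: 0.696
```

Run:
```python
from h import *
st(); t=crad([.11,0.0,.16]);  go(t,cradtool())
```

```text
t 22.3 p [0.5774 0.1003 0.2177] yaw 1.7766 z [ 0.058  -0.2867 -0.9563] F [ 0.779  -0.4356 -2.5629] op 61.3 q [ 0.0885  0.4819  1.2641 -0.3012  1.3709 -0.0605]
linear(mm, tool now) [256.3  -3.7 -84.3]
dr total [-0.0024 -0.0031 -0.0019]
linear after rot [256.1  -3.  -85.1]
```

Emit:
send_rows(series=[{"linear": [25.6,-0.3,-8.5],"dr": [0,0,0]},{"linear": [25.6,-0.3,-8.5],"dr": [0,0,0]},{"linear": [25.6,-0.3,-8.5],"dr": [0,0,0]},{"linear": [25.6,-0.3,-8.5],"dr": [0,0,0]},{"linear": [25.6,-0.3,-8.5],"dr": [0,0,0]},{"linear": [25.6,-0.3,-8.5],"dr": [0,0,0]},{"linear": [25.6,-0.3,-8.5],"dr": [0,0,0]},{"linear": [25.6,-0.3,-8.5],"dr": [0,0,0]},{"linear": [25.6,-0.3,-8.5],"dr": [0,0,0]},{"linear": [25.6,-0.3,-8.5],"dr": [0,0,0]},{"linear": [0,0,0],"dr": [0,0,0]},{"linear": [0,0,0],"dr": [0,0,0]}])

```text
clock: 23.5
position: [0.5192, 0.3626, 0.2231]
ee_rot: [0.115, 0.623, 0.768, -0.095]
wrist_force: [-0.4, 0.1, -2.8]
opening: 0.704
```

Emit:
send_rows(series=[{"linear": [5,0,12],"dr": [0,0,0]},{"linear": [8,0,15],"dr": [0,0,0]},{"linear": [8,0,15],"dr": [0,0,0]},{"linear": [4,0,15],"dr": [0,0,0]},{"linear": [0,0,10],"dr": [0,0,0]},{"linear": [0,0,10],"dr": [0,0,0]},{"linear": [0,0,5],"dr": [0,0,0]},{"linear": [0,0,0],"dr": [0,0,0]},{"linear": [0,0,0],"dr": [0,0,0]}])

```text
clock: 24.4
position: [0.5195, 0.3624, 0.1388]
ee_rot: [0.116, 0.623, 0.768, -0.094]
wrist_force: [-0.8, -0.2, -2.5]
opening: 0.701
```

Run:
```python
from h import *
st(); o,p,R=cur();print(tocr(p));  go(crad([.078,0.0,.0645]),cradtool())
```

```text
t 24.4 p [0.5195 0.3624 0.1388] yaw 1.7782 z [ 0.0617 -0.2887 -0.9554] F [-0.8416 -0.1794 -2.4813] op 61.7 q [ 0.528   0.6785  1.1338 -0.2871  1.4314  0.3753]
[0.0863 0.0004 0.0788]
linear(mm, tool now) [ 8.3 -0.4 14.3]
dr total [ 0.0008 -0.0003 -0.0003]
linear after rot [ 8.3 -0.4 14.3]
```

Emit:
send_rows(series=[{"linear": [4,-0.4,4],"dr": [0,0,0]},{"linear": [4,0,4],"dr": [0,0,0]},{"linear": [2,0,4],"dr": [0,0,0]},{"linear": [0,0,0],"dr": [0,0,0]},{"linear": [0,0,0],"dr": [0,0,0]}])

```text
clock: 24.9
position: [0.5175, 0.3683, 0.1237]
ee_rot: [0.116, 0.623, 0.768, -0.094]
wrist_force: [-0.4, 0.1, -2.3]
opening: 0.701
```

Emit:
send_rows(series=[{"linear": [2,0,0],"dr": [0,0,0]},{"linear": [2,0,0],"dr": [0,0,0]},{"linear": [0,0,0],"dr": [0,0,0]},{"linear": [0,0,0],"dr": [0,0,0]}])

```text
clock: 25.3
position: [0.5168, 0.372, 0.1227]
ee_rot: [0.116, 0.623, 0.768, -0.094]
wrist_force: [-1.1, -0.3, -2.9]
opening: 0.701
```

Run:
```python
from h import *
st(); o,p,R=cur();print(tocr(p));  print(R.inv().apply(o["wrist_force"]))
```

```text
t 25.3 p [0.5168 0.372  0.1227] yaw 1.7789 z [ 0.0612 -0.2891 -0.9553] F [-1.1333 -0.3297 -2.9299] op 61.7 q [ 0.5428  0.7013  1.1374 -0.2867  1.4108  0.396 ]
[ 0.072  -0.0003  0.0664]
[ 0.7814 -1.1772  2.8251]
```

Emit:
send_rows(series=[{"linear": [2,0,0],"dr": [0,0,0]},{"linear": [0,0,0],"dr": [0,0,0]},{"linear": [0,0,0],"dr": [0,0,0]}])

```text
clock: 25.6
position: [0.5165, 0.3737, 0.1222]
ee_rot: [0.116, 0.623, 0.768, -0.094]
wrist_force: [0.2, -1.0, -2.4]
opening: 0.702
```

Emit:
send_rows(series=[{"linear": [2,0,0],"dr": [0,0,0]},{"linear": [0,0,0],"dr": [0,0,0]},{"linear": [0,0,0],"dr": [0,0,0]}])

```text
clock: 25.9
position: [0.5166, 0.3739, 0.1221]
ee_rot: [0.117, 0.623, 0.768, -0.095]
wrist_force: [2.3, -11.1, 1.9]
opening: 0.7
```

Emit:
send_rows(series=[{"linear": [1,0,0],"dr": [0,0,0]},{"linear": [0,0,0],"dr": [0,0,0]},{"linear": [0,0,0],"dr": [0,0,0]}])

```text
clock: 26.2
position: [0.5167, 0.374, 0.1221]
ee_rot: [0.118, 0.623, 0.767, -0.096]
wrist_force: [2.5, -15.1, 3.5]
opening: 0.702
```

Run:
```python
from h import *
st(); o,p,R=cur();print(tocr(p));  print(R.inv().apply(o["wrist_force"]))
```

```text
t 26.2 p [0.5167 0.374  0.1221] yaw 1.7778 z [ 0.0614 -0.2943 -0.9537] F [  2.5463 -15.0883   3.4526] op 61.8 q [ 0.5472  0.7055  1.1316 -0.2908  1.4162  0.4014]
[0.0699 0.     0.0664]
[-15.6201  -0.6094   1.3042]
```

Emit:
send_rows(series=[{"linear": [-0.5,0,1],"dr": [0,0,0]},{"linear": [0,0,1],"dr": [0,0,0]},{"linear": [0,0,0],"dr": [0,0,0]},{"linear": [0,0,0],"dr": [0,0,0]}])

```text
clock: 26.6
position: [0.517, 0.3739, 0.1212]
ee_rot: [0.118, 0.623, 0.767, -0.095]
wrist_force: [0.8, -10.6, 7.3]
opening: 0.698
```

Emit:
send_rows(series=[{"linear": [0,0,1],"dr": [0,0,0]},{"linear": [0,0,0],"dr": [0,0,0]},{"linear": [0,0,0],"dr": [0,0,0]}])

```text
clock: 26.9
position: [0.5172, 0.3737, 0.1204]
ee_rot: [0.118, 0.623, 0.767, -0.094]
wrist_force: [1.4, -10.4, 7.4]
opening: 0.702
```

Run:
```python
from h import *
st(); o,p,R=cur();print(tocr(p));  print(R.inv().apply(o["wrist_force"]))
```

```text
t 26.9 p [0.5172 0.3737 0.1204] yaw 1.7772 z [ 0.0635 -0.2917 -0.9544] F [  1.3622 -10.3966   7.3987] op 61.8 q [ 0.5459  0.7062  1.1353 -0.2901  1.4086  0.402 ]
[0.0698 0.0005 0.0646]
[-12.1873  -0.788   -3.9416]
```

Emit:
send_rows(series=[{"linear": [0,0,0],"dr": [0,0,0]},{"linear": [0,0,0],"dr": [0,0,0]},{"linear": [0,0,0],"dr": [0,0,0]},{"linear": [0,0,0],"dr": [0,0,0]}], gripper=78)

```text
clock: 27.3
position: [0.516, 0.3756, 0.1184]
ee_rot: [0.116, 0.623, 0.768, -0.094]
wrist_force: [0.3, 0.0, -0.4]
opening: 0.888
```

Emit:
send_rows(series=[{"linear": [-1,0,-5],"dr": [0,0,0]},{"linear": [-2,0,-15],"dr": [0,0,0]},{"linear": [-5,0,-25],"dr": [0,0,0]},{"linear": [-10,0,-30],"dr": [0,0,0]},{"linear": [-20,0,-30],"dr": [0,0,0]},{"linear": [-30,0,-20],"dr": [0,0,0]},{"linear": [-30,0,10],"dr": [0,0,0]},{"linear": [-30,0,10],"dr": [0,0,0]},{"linear": [-30,0,10],"dr": [0,0,0]},{"linear": [0,0,0],"dr": [0,0.1,0]},{"linear": [0,0,0],"dr": [0,0.1,0]},{"linear": [0,0,0],"dr": [0,0.1,0]}])

```text
clock: 28.5
position: [0.5415, 0.2552, 0.2568]
ee_rot: [-0.001, 0.63, 0.777, 0.002]
wrist_force: [0.4, 0.3, -0.9]
opening: 0.881
```

Run:
```python
from h import *
st(); go([.5665,-.3722,.16],down(.13)); 
for n,b in(("top",(100,150,260,270)),("scene",(310,130,470,250))):
    im=grab(n); crop(im,*b,5,f"pics/{n}5.png")
```

```text
t 28.5 p [0.5415 0.2552 0.2568] yaw 1.7789 z [ 0.0005  0.0044 -1.    ] F [ 0.3754  0.344  -0.9291] op 77.6 q [0.2411 0.4638 1.149  0.0041 1.5272 0.0328]
linear(mm, tool now) [-619.4 -105.3   94. ]
dr total [-0.0023 -0.0044  1.6489]
linear after rot [-56.6 625.3  96.8]
```

View pics/scene5.png

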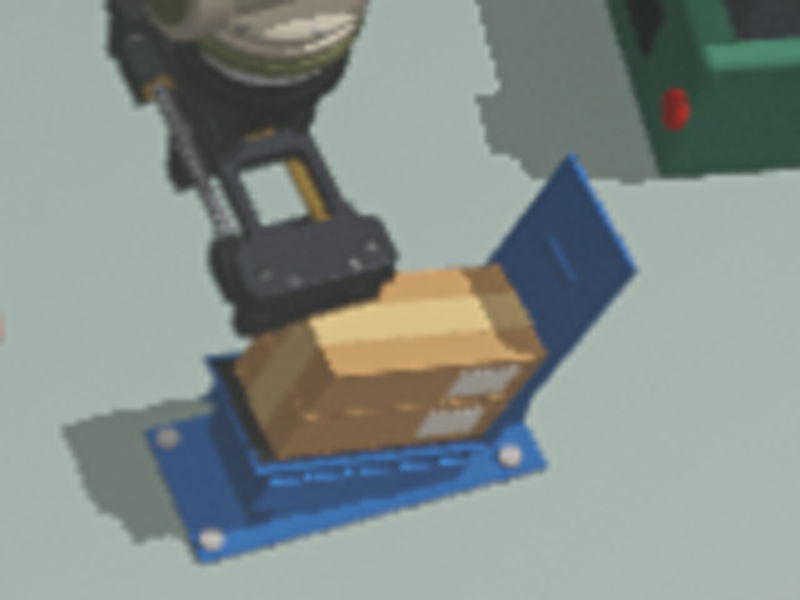

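Emit:
send_rows(series=[{"linear": [-31,-5.3,4.7],"dr": [0,0,0.082]},{"linear": [-31.3,-2.7,4.7],"dr": [0,0,0]},{"linear": [-31.3,-2.7,4.7],"dr": [0,0,0]},{"linear": [-31.3,-2.7,4.7],"dr": [0,0,0]},{"linear": [-31.3,-2.7,4.7],"dr": [0,0,0]},{"linear": [-31.3,-2.7,4.7],"dr": [0,0,0]},{"linear": [-31.3,-2.7,4.7],"dr": [0,0,0]},{"linear": [-31.3,-2.7,4.7],"dr": [0,0,0]},{"linear": [-31.3,-2.7,4.7],"dr": [0,0,0]},{"linear": [-31.3,-2.7,4.7],"dr": [0,0,0]},{"linear": [-31.3,-2.7,4.7],"dr": [0,0,0]},{"linear": [-31.3,-2.7,4.7],"dr": [0,0,0]}], gripper=40)

```text
clock: 29.8
position: [0.5565, -0.1225, 0.1995]
ee_rot: [0.0, 0.661, 0.751, -0.001]
wrist_force: [1.5, 0.9, -0.7]
opening: 0.452
```

Emit:
send_rows(series=[{"linear": [-31.3,-2.7,4],"dr": [0,0,0]},{"linear": [-31.3,-2.7,4],"dr": [0,0,0]},{"linear": [-31.3,-2.7,4],"dr": [0,0,0]},{"linear": [-31.3,-2.7,4],"dr": [0,0,0]},{"linear": [-31.3,-2.7,4],"dr": [0,0,0]},{"linear": [-31.3,-2.7,4],"dr": [0,0,0]},{"linear": [-31.3,-2.7,4],"dr": [0,0,0]},{"linear": [-31.3,-2.7,4],"dr": [0,0,0]},{"linear": [0,0,0],"dr": [0,0,0.12]},{"linear": [0,0,0],"dr": [0,0,0.12]},{"linear": [0,0,0],"dr": [0,0,0.12]},{"linear": [0,0,0],"dr": [0,0,0.12]}])

```text
clock: 31.0
position: [0.5669, -0.3723, 0.1674]
ee_rot: [0.0, 0.822, 0.57, -0.001]
wrist_force: [-0.2, 0.8, -0.7]
opening: 0.456
```

Emit:
send_rows(series=[{"linear": [0,0,0],"dr": [0,0,0.12]},{"linear": [0,0,0],"dr": [0,0,0.12]},{"linear": [0,0,0],"dr": [0,0,0.12]},{"linear": [0,0,0],"dr": [0,0,0.12]},{"linear": [0,0,0],"dr": [0,0,0.12]},{"linear": [0,0,0],"dr": [0,0,0.12]},{"linear": [0,0,0],"dr": [0,0,0.12]},{"linear": [0,0,0],"dr": [0,0,0.12]},{"linear": [0,0,0],"dr": [0,0,0.12]},{"linear": [0,0,0],"dr": [0,0,0]}])

```text
clock: 32.0
position: [0.5669, -0.3722, 0.1675]
ee_rot: [0.001, 0.998, 0.068, -0.001]
wrist_force: [-1.2, -0.2, 0.4]
opening: 0.455
```

Run:
```python
from h import *
st(); go([.5665,-.3722,.053],down(.13)); 
for n,b in(("top",(100,150,290,270)),("scene",(60,150,220,270))):
    im=grab(n); cv2.imwrite(f"pics/{n}6f.png",im[:,:,::-1]); crop(im,*b,4,f"pics/{n}6.png")
```

```text
t 32.0 p [ 0.5669 -0.3722  0.1675] yaw 0.1369 z [-0.0018 -0.0014 -1.    ] F [-1.2247 -0.1877  0.4357] op 40.1 q [-0.7543  0.6701  1.0304 -0.0023  1.4414  0.6799]
linear(mm, tool now) [ -0.2  -0.2 114.5]
dr total [0.0012 0.0019 0.0069]
linear after rot [ -0.4  -0.1 114.5]
```

View pics/scene6.png

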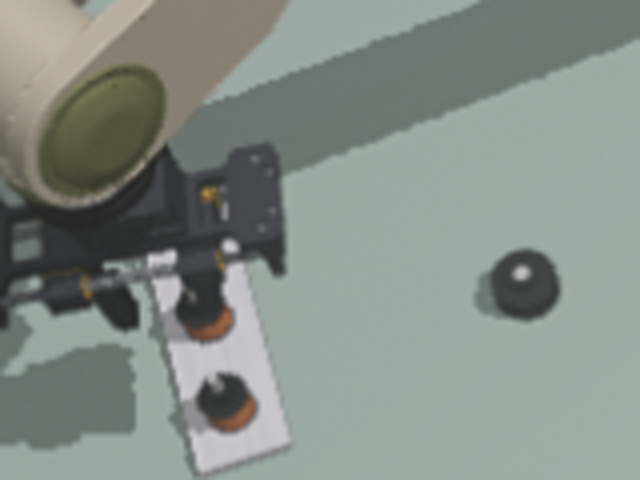

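View pics/top6.png

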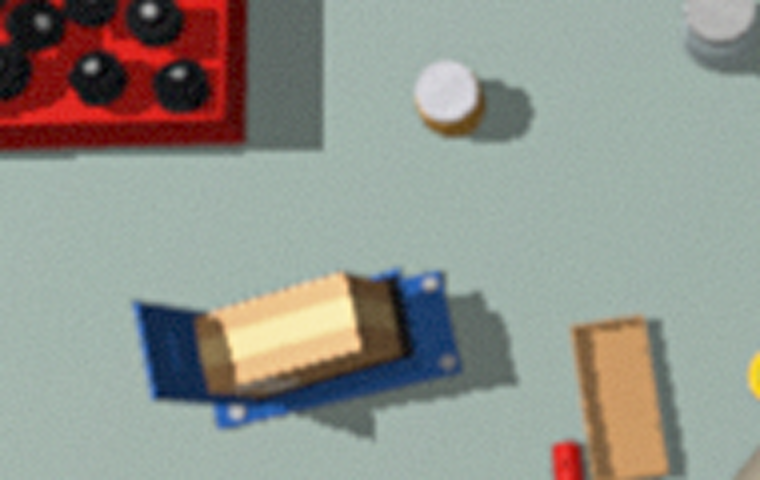

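Emit:
send_rows(series=[{"linear": [0,0,20],"dr": [0,0,0.007]},{"linear": [0,0,20],"dr": [0,0,0]},{"linear": [0,0,20],"dr": [0,0,0]},{"linear": [0,0,20],"dr": [0,0,0]},{"linear": [0,0,15],"dr": [0,0,0]},{"linear": [0,0,10],"dr": [0,0,0]},{"linear": [0,0,9],"dr": [0,0,0]},{"linear": [0,0,0],"dr": [0,0,0]}])

```text
clock: 32.9
position: [0.5663, -0.3725, 0.0526]
ee_rot: [-0.0, 0.998, 0.065, -0.001]
wrist_force: [0.0, 0.9, -0.2]
opening: 0.452
```

Run:
```python
from h import *
st()
for n,b in(("top",(340,170,460,290)),("scene",(60,170,180,290))):
    im=grab(n); crop(im,*b,5,f"pics/{n}7.png")
```

```text
t 32.9 p [ 0.5663 -0.3725  0.0526] yaw 0.1308 z [-0.0014  0.0009 -1.    ] F [ 0.005   0.9356 -0.1983] op 39.8 q [-0.756   0.7811  1.1597 -0.0003  1.2024  0.6842]
```

View pics/scene7.png

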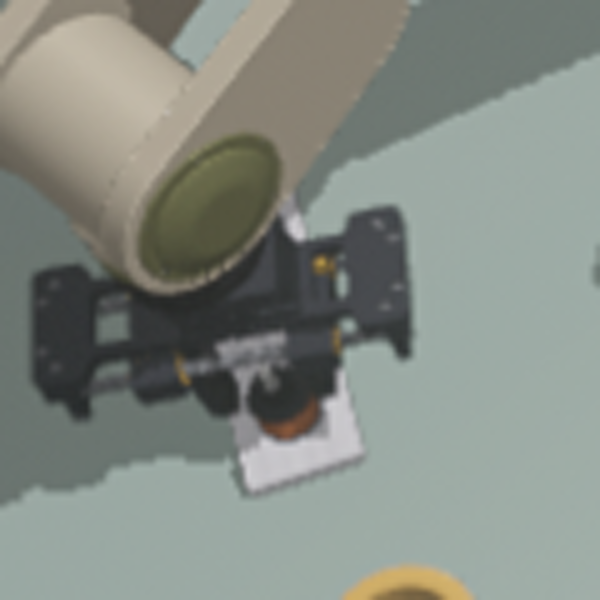

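Emit:
send_rows(series=[{"linear": [0,0,0],"dr": [0,0,0]},{"linear": [0,0,0],"dr": [0,0,0]},{"linear": [0,0,0],"dr": [0,0,0]},{"linear": [0,0,0],"dr": [0,0,0]},{"linear": [0,0,0],"dr": [0,0,0]}], gripper=10, force=20)

```text
clock: 33.5
position: [0.5667, -0.3729, 0.0539]
ee_rot: [0.0, 0.998, 0.065, 0.0]
wrist_force: [0.2, -0.7, 2.7]
opening: 0.216
```

Emit:
send_rows(series=[{"linear": [0,0,-5],"dr": [0,0,0]},{"linear": [0,0,-10],"dr": [0,0,0]},{"linear": [0,0,-15],"dr": [0,0,0]},{"linear": [0,0,-20],"dr": [0,0,0]},{"linear": [0,0,-20],"dr": [0,0,0]},{"linear": [0,0,-15],"dr": [0,0,0]},{"linear": [0,0,0],"dr": [0,0,0]}])

```text
clock: 34.2
position: [0.5672, -0.3733, 0.1415]
ee_rot: [0.002, 0.998, 0.065, 0.002]
wrist_force: [-0.1, 0.7, -0.5]
opening: 0.211
```

Run:
```python
from h import *
st(); ty=.130; tc=np.array([.472,.114,0]); x=np.array([np.cos(ty),np.sin(ty),0])
t=tc+.025*x; t[2]=.15; go(t,down(ty))
for n,b in(("top",(340,170,460,290)),("scene",(60,150,180,270))):
    im=grab(n); crop(im,*b,5,f"pics/{n}8.png")
```

```text
t 34.2 p [ 0.5672 -0.3733  0.1415] yaw 0.1299 z [ 0.0035 -0.0033 -1.    ] F [-0.0798  0.7395 -0.5496] op 18.6 q [-0.7561  0.6907  1.0675  0.      1.3786  0.6849]
linear(mm, tool now) [  -6.2 -495.5  -10.4]
dr total [ 0.0037 -0.0031 -0.0001]
linear after rot [  -6.2 -495.5   -8.5]
```

View pics/scene8.png

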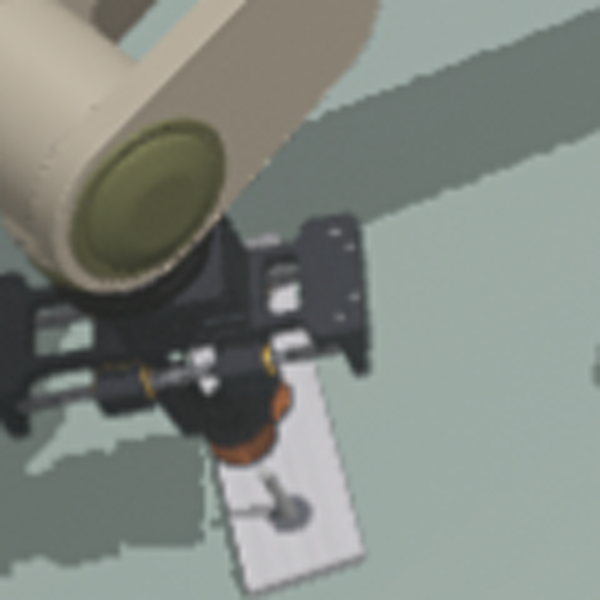

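View pics/top8.png

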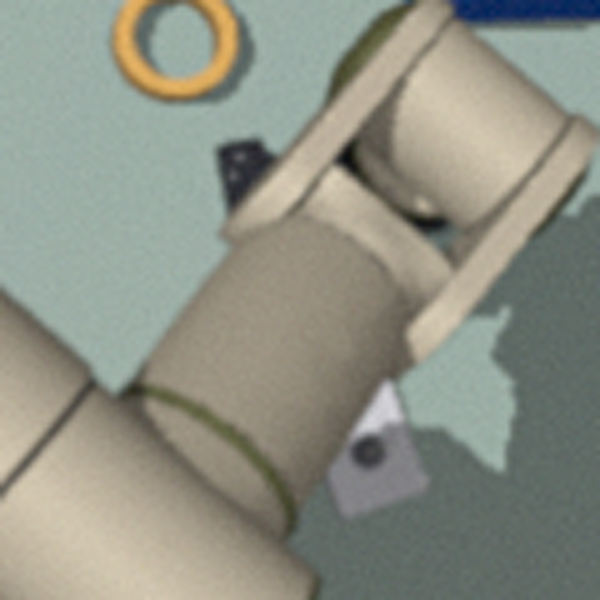

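Run:
```python
from h import *
o,p,R=cur()
# predicted coil bottom centre circle in scene crop
for name,z0 in(("bottom",-(.0526-.012)),("bobtop",-(.0526-.036))):
    c=p+np.array([0,0,z0]); pts=[c+.018*np.array([np.cos(a),np.sin(a),0]) for a in np.linspace(0,2*np.pi,8,endpoint=False)]
    print(name,np.round((proj("scene",[c]+pts)-[60,150]+.5)*5-.5).astype(int).tolist())
```

```text
bottom [[247, 440], [244, 470], [269, 460], [282, 437], [273, 417], [250, 410], [225, 420], [212, 442], [220, 463]]
bobtop [[233, 417], [230, 448], [256, 437], [269, 415], [260, 394], [236, 387], [211, 398], [198, 420], [206, 441]]
```

Emit:
send_rows(series=[{"linear": [-0.3,-24.8,-0.8],"dr": [0,0,0]},{"linear": [-0.3,-24.8,-0.8],"dr": [0,0,0]},{"linear": [-0.3,-24.8,-0.8],"dr": [0,0,0]},{"linear": [-0.3,-24.8,-0.8],"dr": [0,0,0]},{"linear": [-0.3,-24.8,-0.8],"dr": [0,0,0]},{"linear": [-0.3,-24.8,-0.8],"dr": [0,0,0]},{"linear": [-0.3,-24.8,-0.8],"dr": [0,0,0]},{"linear": [-0.3,-24.8,-0.8],"dr": [0,0,0]},{"linear": [-0.3,-24.8,-0.8],"dr": [0,0,0]},{"linear": [-0.3,-24.8,-0.8],"dr": [0,0,0]}])

```text
clock: 35.3
position: [0.5308, -0.1261, 0.1456]
ee_rot: [-0.001, 0.998, 0.065, -0.001]
wrist_force: [0.2, -0.0, -1.0]
opening: 0.212
```

Run:
```python
from h import *
st()
for n,b in(("top",(220,210,300,290)),("scene",(260,170,340,250))):
    im=grab(n); cv2.imwrite(f"pics/{n}9f.png",im[:,:,::-1]); crop(im,*b,7,f"pics/{n}9.png")
```

```text
t 35.3 p [ 0.5308 -0.1261  0.1456] yaw 0.1297 z [-0.0018  0.0009 -1.    ] F [ 0.179  -0.0346 -1.0306] op 18.7 q [-0.4503  0.4754  1.4762  0.      1.192   0.9907]
```

View pics/scene9.png

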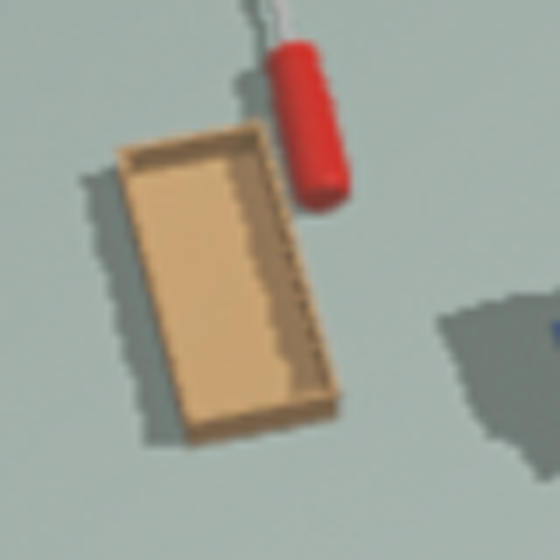

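View pics/top9.png

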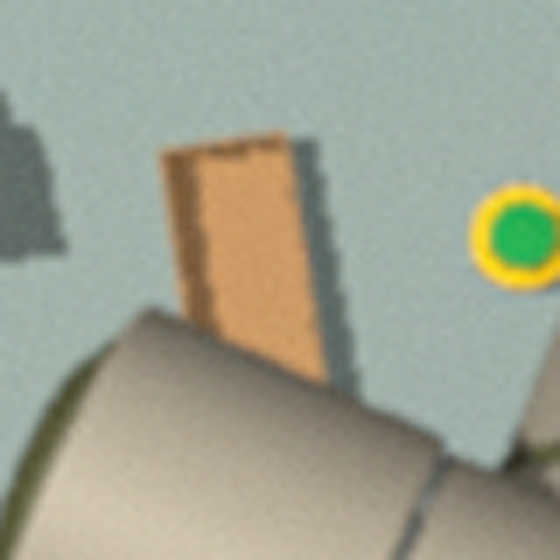

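Run:
```python
from h import *
P=(np.array([(118,150),(262,122),(340,392),(187,430)],float)+.5)/7-.5+[260,170]
W=onplane("scene",P,.022); print(W,W.mean(0)); 
v=W[2]+W[3]-W[0]-W[1]; print(np.arctan2(v[1],v[0]))
T=(np.array([(162,150),(288,133)],float)+.5)/7-.5+[220,210]; W2=onplane("top",T,.022);print(W2)
print("far mid",W2.mean(0),"scene",W[2:].mean(0))
ty=.130; tc=np.array([.472,.114,0]); x=np.array([np.cos(ty),np.sin(ty),0])
t=tc+.025*x; t[2]=.09; print(t);go(t,down(ty))
```

```text
[[0.4098 0.0745 0.022 ]
 [0.4011 0.1352 0.022 ]
 [0.5324 0.1528 0.022 ]
 [0.5443 0.0908 0.022 ]] [0.4719 0.1133 0.022 ]
0.12702739082346554
[[0.533  0.1527 0.022 ]
 [0.5397 0.0927 0.022 ]]
far mid [0.5364 0.1227 0.022 ] scene [0.5384 0.1218 0.022 ]
[0.4968 0.1172 0.09  ]
linear(mm, tool now) [  -1.4 -244.2   56.3]
dr total [-0.0018  0.002   0.0024]
linear after rot [  -2.1 -244.3   55.8]
```

Emit:
send_rows(series=[{"linear": [-0.1,-24.4,0],"dr": [0,0,0]},{"linear": [-0.1,-24.4,0],"dr": [0,0,0]},{"linear": [-0.1,-24.4,0],"dr": [0,0,0]},{"linear": [-0.1,-24.4,0],"dr": [0,0,0]},{"linear": [-0.1,-24.4,0],"dr": [0,0,0]},{"linear": [-0.1,-24.4,0],"dr": [0,0,0]},{"linear": [-0.1,-24.4,0],"dr": [0,0,0]},{"linear": [-0.1,-24.4,0],"dr": [0,0,0]},{"linear": [-0.1,-24.4,0],"dr": [0,0,0]},{"linear": [-0.5,-24.4,0],"dr": [0,0,0]},{"linear": [0,0,30],"dr": [0,0,0]},{"linear": [0,0,20],"dr": [0,0,0]}])

```text
clock: 36.6
position: [0.4983, 0.1145, 0.095]
ee_rot: [0.0, 0.998, 0.065, -0.0]
wrist_force: [0.0, -0.0, -0.9]
opening: 0.213
```

Run:
```python
from h import *
st(); go([.4968,.1172,.0495],down(.13))
for n,b in(("scene",(240,150,360,250)),):
    im=grab(n); crop(im,*b,6,f"pics/{n}10.png")
```

```text
t 36.6 p [0.4983 0.1145 0.095 ] yaw 0.1307 z [-0.001  -0.0002 -1.    ] F [ 0.0381 -0.0389 -0.9241] op 18.8 q [-0.0059  0.4925  1.6331 -0.0002  1.0169  1.4343]
linear(mm, tool now) [-1.1 -2.9 45.5]
dr total [0.0001 0.001  0.0007]
linear after rot [-1.2 -2.9 45.5]
```

View pics/scene10.png

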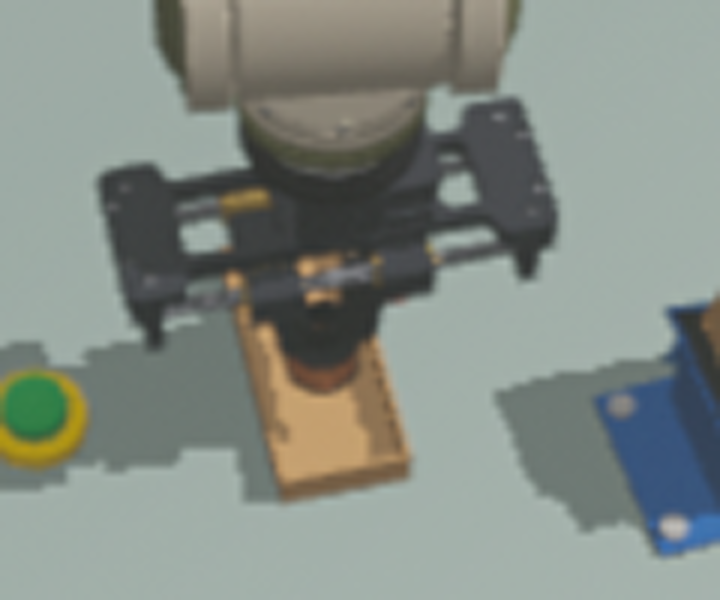

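Emit:
send_rows(series=[{"linear": [-1.2,-2.9,10],"dr": [0,0,0]},{"linear": [0,0,15],"dr": [0,0,0]},{"linear": [0,0,12],"dr": [0,0,0]},{"linear": [0,0,8],"dr": [0,0,0]},{"linear": [0,0,2],"dr": [0,0,0]},{"linear": [0,0,2],"dr": [0,0,0]},{"linear": [0,0,0],"dr": [0,0,0]},{"linear": [0,0,0],"dr": [0,0,0]}])

```text
clock: 37.45
position: [0.4972, 0.1172, 0.048]
ee_rot: [0.0, 0.998, 0.065, 0.0]
wrist_force: [0.6, -0.1, -0.8]
opening: 0.215
```

Emit:
send_rows(series=[{"linear": [0,0,1],"dr": [0,0,0]},{"linear": [0,0,0],"dr": [0,0,0]},{"linear": [0,0,0],"dr": [0,0,0]}])

```text
clock: 37.75
position: [0.497, 0.1172, 0.0466]
ee_rot: [0.0, 0.998, 0.065, 0.0]
wrist_force: [0.7, 0.7, -0.5]
opening: 0.211
```

Run:
```python
from h import *
st(); go([.4968,.1172,.0445],down(.13))
```

```text
t 37.75 p [0.497  0.1172 0.0466] yaw 0.1298 z [ 0.0002 -0.     -1.    ] F [ 0.6795  0.7273 -0.5333] op 18.6 q [-0.0005  0.5671  1.6826 -0.      0.8917  1.4405]
linear(mm, tool now) [-0.2  0.   2.1]
dr total [ 0.     -0.0002 -0.0002]
linear after rot [-0.2  0.   2.1]
```

Emit:
send_rows(series=[{"linear": [0,0,1],"dr": [0,0,0]},{"linear": [0,0,1],"dr": [0,0,0]},{"linear": [0,0,0],"dr": [0,0,0]},{"linear": [0,0,0],"dr": [0,0,0]}])

```text
clock: 38.15
position: [0.4969, 0.1172, 0.0445]
ee_rot: [-0.0, 0.998, 0.065, -0.0]
wrist_force: [0.2, -0.4, 0.4]
opening: 0.215
```

Emit:
send_rows(series=[{"linear": [0,0,0],"dr": [0,0,0]},{"linear": [0,0,0],"dr": [0,0,0]},{"linear": [0,0,0],"dr": [0,0,0]},{"linear": [0,0,0],"dr": [0,0,0]}], gripper=40)

```text
clock: 38.55
position: [0.4969, 0.1172, 0.0445]
ee_rot: [-0.0, 0.998, 0.065, 0.0]
wrist_force: [-0.6, 0.5, -0.2]
opening: 0.455
```

Emit:
send_rows(series=[{"linear": [0,0,-5],"dr": [0,0,0]},{"linear": [0,0,-15],"dr": [0,0,0]},{"linear": [0,0,-25],"dr": [0,0,0]},{"linear": [0,0,-30],"dr": [0,0,0]},{"linear": [0,0,-30],"dr": [0,0,0]},{"linear": [0,0,0],"dr": [0,0,0]}])

```text
clock: 39.15
position: [0.4984, 0.1173, 0.1533]
ee_rot: [0.0, 0.998, 0.065, 0.004]
wrist_force: [0.1, 0.1, -0.8]
opening: 0.455
```

Run:
```python
from h import *
st(); go([.4947,-.3938,.15],down(.13))
for n,b in(("scene",(240,150,360,250)),):
    im=grab(n); crop(im,*b,6,f"pics/{n}11.png")
```

```text
t 39.15 p [0.4984 0.1173 0.1533] yaw 0.13 z [ 0.0074  0.     -1.    ] F [ 0.1436  0.0829 -0.765 ] op 40.1 q [-0.0003  0.4115  1.5646  0.      1.1581  1.4404]
linear(mm, tool now) [-70.  506.3   3.3]
dr total [ 0.0009 -0.0073  0.    ]
linear after rot [-69.9 506.3   3.3]
```

View pics/scene11.png

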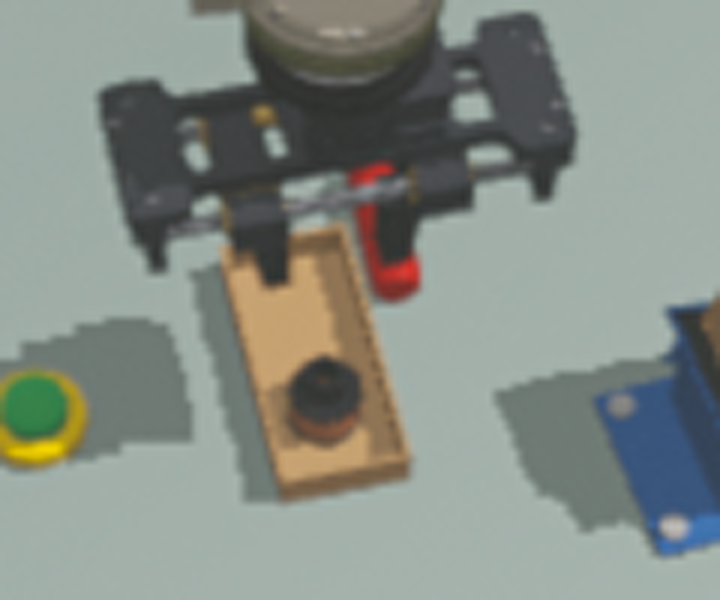

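Emit:
send_rows(series=[{"linear": [-4.2,30.4,0],"dr": [0,0,0]},{"linear": [-4.2,30.4,0],"dr": [0,0,0]},{"linear": [-4.2,30.4,0],"dr": [0,0,0]},{"linear": [-4.2,30.4,0],"dr": [0,0,0]},{"linear": [-4.2,30.4,0],"dr": [0,0,0]},{"linear": [-4.2,30.4,0],"dr": [0,0,0]},{"linear": [-4.2,30.4,0],"dr": [0,0,0]},{"linear": [-4.2,30.4,0],"dr": [0,0,0]},{"linear": [-4.2,30.4,0],"dr": [0,0,0]},{"linear": [-4.2,30.4,0],"dr": [0,0,0]},{"linear": [-4.2,30.4,0],"dr": [0,0,0]},{"linear": [-4.2,30.4,0],"dr": [0,0,0]}])

```text
clock: 40.4
position: [0.4935, -0.252, 0.1483]
ee_rot: [-0.001, 0.998, 0.065, -0.001]
wrist_force: [-0.4, -0.1, -0.9]
opening: 0.453
```

Emit:
send_rows(series=[{"linear": [-4.2,30.4,0],"dr": [0,0,0]},{"linear": [-4.2,30.4,0],"dr": [0,0,0]},{"linear": [-4.2,30.4,0],"dr": [0,0,0]},{"linear": [-4.2,30.4,0],"dr": [0,0,0]},{"linear": [-2.8,20,0],"dr": [0,0,0]},{"linear": [0,0,0],"dr": [0,0,0]},{"linear": [0,0,0],"dr": [0,0,0]}])

```text
clock: 41.1
position: [0.4927, -0.3934, 0.1483]
ee_rot: [-0.001, 0.998, 0.065, -0.001]
wrist_force: [0.5, 0.3, -0.3]
opening: 0.451
```

Run:
```python
from h import *
st(); go([.4947,-.3938,.053],down(.13))
```

```text
t 41.1 p [ 0.4927 -0.3934  0.1483] yaw 0.1294 z [-0.0014  0.002  -1.    ] F [ 0.5438  0.2698 -0.296 ] op 39.7 q [-0.8613  0.606   1.2168  0.0002  1.3212  0.5801]
linear(mm, tool now) [ 2.1  0.9 95.3]
dr total [-0.0022  0.0012 -0.0006]
linear after rot [ 1.9  0.7 95.3]
```

Emit:
send_rows(series=[{"linear": [2,0.8,15],"dr": [0,0,0]},{"linear": [0,0,20],"dr": [0,0,0]},{"linear": [0,0,20],"dr": [0,0,0]},{"linear": [0,0,18],"dr": [0,0,0]},{"linear": [0,0,13],"dr": [0,0,0]},{"linear": [0,0,9],"dr": [0,0,0]},{"linear": [0,0,0],"dr": [0,0,0]}])

```text
clock: 41.8
position: [0.495, -0.3937, 0.0536]
ee_rot: [-0.001, 0.998, 0.065, -0.001]
wrist_force: [-0.4, 0.3, -0.0]
opening: 0.452
```

Emit:
send_rows(series=[{"linear": [0,0,0],"dr": [0,0,0]},{"linear": [0,0,0],"dr": [0,0,0]},{"linear": [0,0,0],"dr": [0,0,0]},{"linear": [0,0,0],"dr": [0,0,0]},{"linear": [0,0,0],"dr": [0,0,0]}], gripper=10, force=20)

```text
clock: 42.3
position: [0.4953, -0.3947, 0.0552]
ee_rot: [0.0, 0.998, 0.065, 0.0]
wrist_force: [0.8, 0.4, 4.4]
opening: 0.216
```

Emit:
send_rows(series=[{"linear": [0,0,-5],"dr": [0,0,0]},{"linear": [0,0,-10],"dr": [0,0,0]},{"linear": [0,0,-15],"dr": [0,0,0]},{"linear": [0,0,-20],"dr": [0,0,0]},{"linear": [0,0,-20],"dr": [0,0,0]},{"linear": [0,0,-20],"dr": [0,0,0]},{"linear": [0,0,-5],"dr": [0,0,0]},{"linear": [0,0,0],"dr": [0,0,0]}])

```text
clock: 43.1
position: [0.4952, -0.3946, 0.1502]
ee_rot: [0.001, 0.998, 0.065, 0.0]
wrist_force: [0.7, -0.1, -1.0]
opening: 0.22
```

Run:
```python
from h import *
st(); ty=.130; tc=np.array([.472,.1137,0]); x=np.array([np.cos(ty),np.sin(ty),0])
t=tc-.023*x; t[2]=.15; print(t); go(t,down(ty))
for n,b in(("top",(220,210,300,290)),("scene",(60,150,180,270))):
    im=grab(n);cv2.imwrite(f"pics/{n}12f.png",im[:,:,::-1]); crop(im,*b,5,f"pics/{n}12.png")
    if n=="scene": crop(im,260,170,340,250,7,"pics/scene12t.png")
```

```text
t 43.1 p [ 0.4952 -0.3946  0.1502] yaw 0.1298 z [ 0.0009 -0.001  -1.    ] F [ 0.7232 -0.1169 -0.959 ] op 19.4 q [-0.8595  0.6073  1.2082  0.      1.3248  0.5815]
[0.4492 0.1107 0.15  ]
linear(mm, tool now) [  19.8 -507.    -0.3]
dr total [ 0.0011 -0.0007 -0.0002]
linear after rot [  19.9 -507.     0.2]
```

View pics/scene12.png

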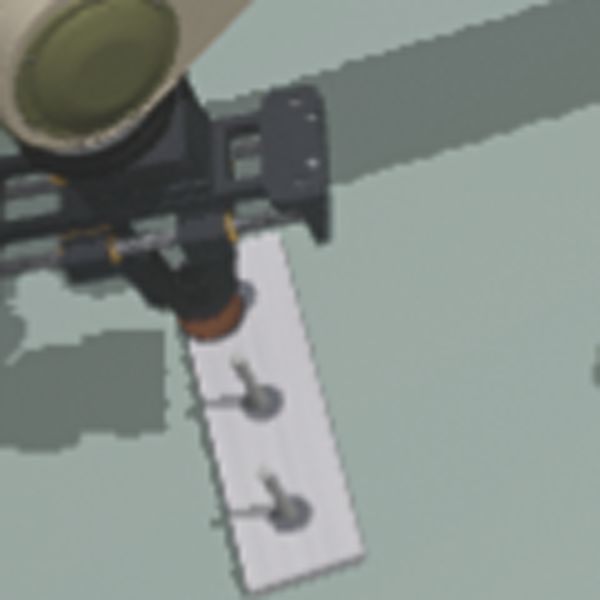

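View pics/scene12t.png

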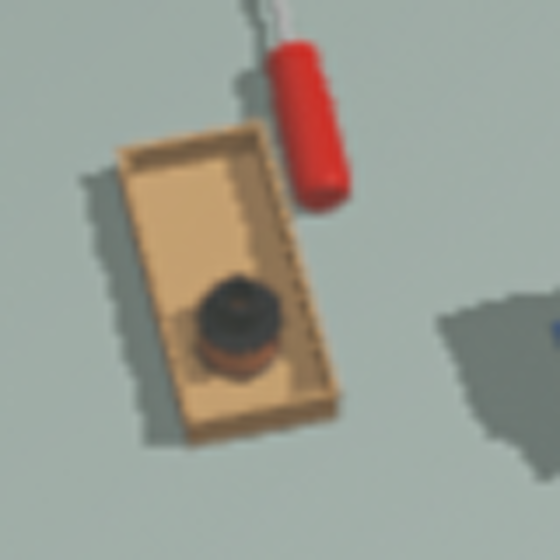

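Emit:
send_rows(series=[{"linear": [1.2,-29.8,0],"dr": [0,0,0]},{"linear": [1.2,-29.8,0],"dr": [0,0,0]},{"linear": [1.2,-29.8,0],"dr": [0,0,0]},{"linear": [1.2,-29.8,0],"dr": [0,0,0]},{"linear": [1.2,-29.8,0],"dr": [0,0,0]},{"linear": [1.2,-29.8,0],"dr": [0,0,0]},{"linear": [1.2,-29.8,0],"dr": [0,0,0]},{"linear": [1.2,-29.8,0],"dr": [0,0,0]},{"linear": [1.2,-29.8,0],"dr": [0,0,0]},{"linear": [1.2,-29.8,0],"dr": [0,0,0]},{"linear": [1.2,-29.8,0],"dr": [0,0,0]},{"linear": [1.2,-29.8,0],"dr": [0,0,0]}])

```text
clock: 44.4
position: [0.4625, -0.0368, 0.1487]
ee_rot: [-0.0, 0.998, 0.065, -0.001]
wrist_force: [0.5, 0.4, -0.4]
opening: 0.214
```

Emit:
send_rows(series=[{"linear": [1.2,-29.8,0],"dr": [0,0,0]},{"linear": [1.2,-29.8,0],"dr": [0,0,0]},{"linear": [1.2,-29.8,0],"dr": [0,0,0]},{"linear": [1.2,-29.8,0],"dr": [0,0,0]},{"linear": [1.2,-29.8,0],"dr": [0,0,0]},{"linear": [0,0,0],"dr": [0,0,0]},{"linear": [0,0,0],"dr": [0,0,0]}])

```text
clock: 45.1
position: [0.4494, 0.1107, 0.1489]
ee_rot: [0.0, 0.998, 0.066, -0.001]
wrist_force: [0.2, 0.3, 0.3]
opening: 0.212
```

Run:
```python
from h import *
st(); go([.4492,.1107,.05],down(.13))
for n,b in(("scene",(240,150,360,250)),):
    im=grab(n); crop(im,*b,6,f"pics/{n}13.png")
```

```text
t 45.1 p [0.4494 0.1107 0.1489] yaw 0.1312 z [-0.0014 -0.0001 -1.    ] F [0.2026 0.2535 0.2965] op 18.7 q [-0.015   0.3452  1.695  -0.0002  1.1028  1.4247]
linear(mm, tool now) [-0.1  0.  98.9]
dr total [-0.      0.0014  0.0012]
linear after rot [-0.2  0.  98.9]
```

View pics/scene13.png

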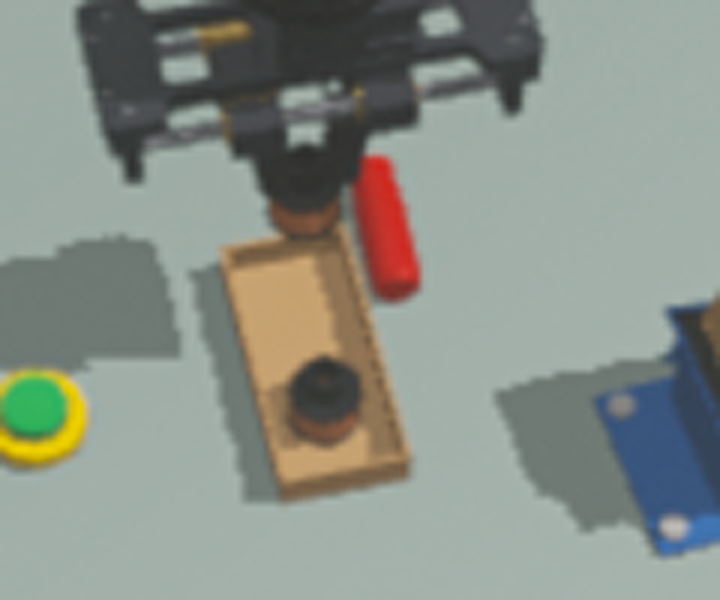

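Emit:
send_rows(series=[{"linear": [0,0,20],"dr": [0,0,0]},{"linear": [0,0,25],"dr": [0,0,0]},{"linear": [0,0,25],"dr": [0,0,0]},{"linear": [0,0,18],"dr": [0,0,0]},{"linear": [0,0,8],"dr": [0,0,0]},{"linear": [0,0,3],"dr": [0,0,0]},{"linear": [0,0,2],"dr": [0,0,0]},{"linear": [0,0,1],"dr": [0,0,0]},{"linear": [0,0,0],"dr": [0,0,0]},{"linear": [0,0,0],"dr": [0,0,0]}])

```text
clock: 46.15
position: [0.45, 0.1105, 0.0479]
ee_rot: [0.0, 0.998, 0.065, 0.0]
wrist_force: [0.8, -0.0, -1.3]
opening: 0.211
```

Run:
```python
from h import *
st()
```

```text
t 46.15 p [0.45   0.1105 0.0479] yaw 0.1299 z [ 0.0009 -0.     -1.    ] F [ 0.8255 -0.0123 -1.3116] op 18.6 q [-0.0156  0.5099  1.8129 -0.      0.8179  1.4253]
```

Emit:
send_rows(series=[{"linear": [0,0,1],"dr": [0,0,0]},{"linear": [0,0,1],"dr": [0,0,0]},{"linear": [0,0,1],"dr": [0,0,0]},{"linear": [0,0,0],"dr": [0,0,0]},{"linear": [0,0,0],"dr": [0,0,0]}])

```text
clock: 46.65
position: [0.4499, 0.1105, 0.0456]
ee_rot: [0.0, 0.998, 0.065, 0.001]
wrist_force: [-4.2, 0.1, 15.7]
opening: 0.212
```

Emit:
send_rows(series=[{"linear": [0,0,0],"dr": [0,0,0]},{"linear": [0,0,0],"dr": [0,0,0]},{"linear": [0,0,0],"dr": [0,0,0]},{"linear": [0,0,0],"dr": [0,0,0]}], gripper=40)

```text
clock: 47.05
position: [0.4498, 0.1105, 0.0444]
ee_rot: [-0.0, 0.998, 0.065, -0.0]
wrist_force: [-0.3, -0.5, -0.1]
opening: 0.458
```

Emit:
send_rows(series=[{"linear": [0,0,-5],"dr": [0,0,0]},{"linear": [0,0,-15],"dr": [0,0,0]},{"linear": [0,0,-25],"dr": [0,0,0]},{"linear": [0,0,-30],"dr": [0,0,0]},{"linear": [0,0,-30],"dr": [0,0,0]},{"linear": [0,0,-20],"dr": [0,0,0]},{"linear": [0,0,0],"dr": [0,0,0]}])

```text
clock: 47.75
position: [0.4507, 0.1105, 0.172]
ee_rot: [0.0, 0.998, 0.065, 0.003]
wrist_force: [0.2, 0.7, -0.9]
opening: 0.452
```

Run:
```python
from h import *
st()
for n,b in(("scene",(250,160,350,250)),("top",(220,210,300,290))):
    im=grab(n); crop(im,*b,6,f"pics/{n}14.png")
```

```text
t 47.75 p [0.4507 0.1105 0.172 ] yaw 0.13 z [ 0.0054 -0.0001 -1.    ] F [ 0.1749  0.6892 -0.912 ] op 39.8 q [-0.0155  0.3139  1.6618  0.      1.1606  1.4253]
```

View pics/scene14.png

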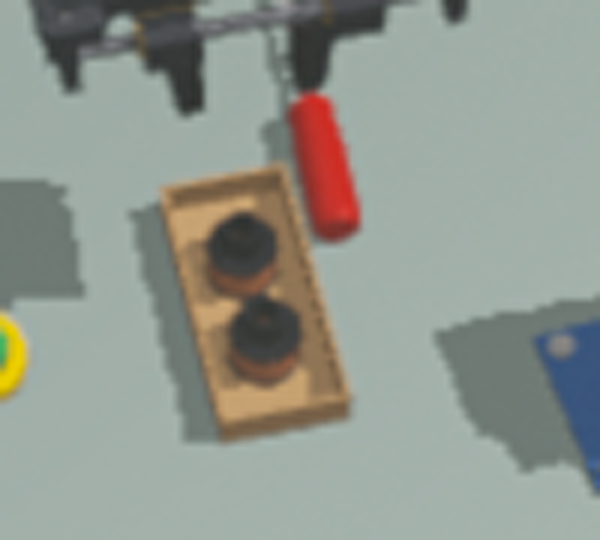

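Run:
```python
from h import *
go([.477,.1143,.019],down(.13)); go(None,down(.1285))
```

```text
linear(mm, tool now) [ 27.7  -0.2 150.3]
dr total [-0.     -0.     -0.0002]
linear after rot [ 27.7  -0.2 150.3]
dr total [-0.     -0.      0.0013]
```

View pics/top14.png

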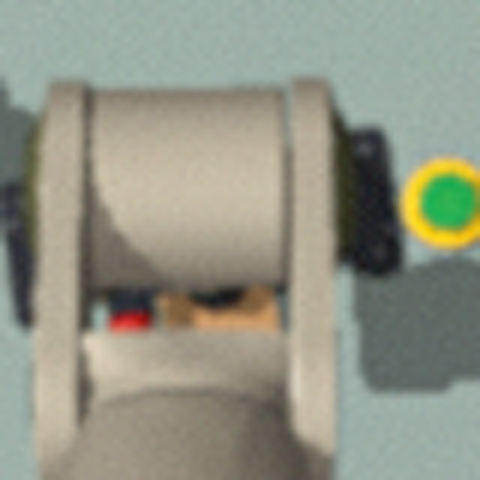

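Emit:
send_rows(series=[{"linear": [14,0,10],"dr": [0,0,0]},{"linear": [13.7,0,20],"dr": [0,0,0]},{"linear": [0,0,25],"dr": [0,0,0]},{"linear": [0,0,25],"dr": [0,0,0]},{"linear": [0,0,20],"dr": [0,0,0]},{"linear": [0,0,10],"dr": [0,0,0]}], gripper=74)

```text
clock: 48.45
position: [0.4759, 0.114, 0.0569]
ee_rot: [-0.0, 0.998, 0.065, -0.002]
wrist_force: [0.7, 0.4, -0.2]
opening: 0.841
```

Run:
```python
from h import *
st();go([.477,.1143,.019],down(.13))
for n,b in(("scene",(230,150,370,250)),):
    im=grab(n); crop(im,*b,5,f"pics/{n}15.png")
```

```text
t 48.45 p [0.4759 0.114  0.0569] yaw 0.1297 z [-0.0049  0.     -1.    ] F [ 0.7416  0.4324 -0.2498] op 74.1 q [-0.0073  0.5259  1.7296  0.      0.891   1.4338]
linear(mm, tool now) [ 1.3 -0.1 37.9]
dr total [-0.0007  0.0048 -0.0003]
linear after rot [ 1.1 -0.1 37.9]
```

View pics/scene15.png

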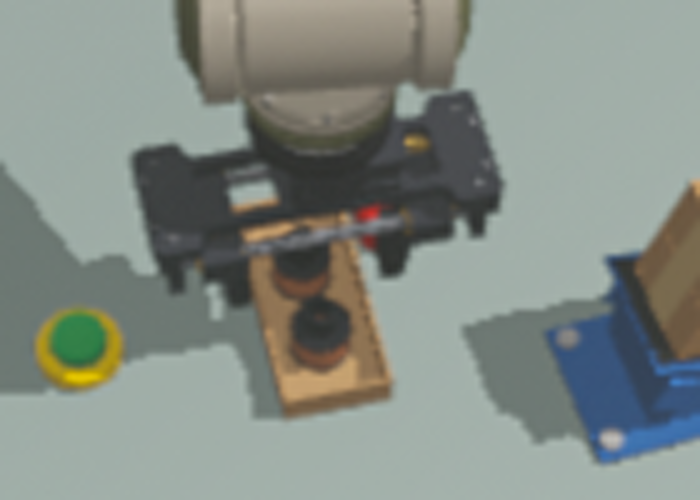

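Emit:
send_rows(series=[{"linear": [0,0,12],"dr": [0,0,0]},{"linear": [0,0,12],"dr": [0,0,0]},{"linear": [0,0,8],"dr": [0,0,0]},{"linear": [0,0,4],"dr": [0,0,0]},{"linear": [0,0,0],"dr": [0,0,0]}])

```text
clock: 49.0
position: [0.4772, 0.114, 0.0234]
ee_rot: [-0.0, 0.998, 0.065, -0.0]
wrist_force: [-0.8, 0.5, 0.7]
opening: 0.835
```

Run:
```python
from h import *
st();go([.477,.1143,.019],down(.13))
```

```text
t 49.0 p [0.4772 0.114  0.0234] yaw 0.1298 z [-0.0006  0.     -1.    ] F [-0.7839  0.4691  0.6921] op 73.5 q [-0.0073  0.5853  1.7567  0.      0.8002  1.4338]
linear(mm, tool now) [-0.1 -0.3  4.4]
dr total [-0.0001  0.0005 -0.0002]
linear after rot [-0.1 -0.3  4.4]
```

Emit:
send_rows(series=[{"linear": [0,0,3],"dr": [0,0,0]},{"linear": [0,0,1.5],"dr": [0,0,0]},{"linear": [0,0,0],"dr": [0,0,0]},{"linear": [0,0,0],"dr": [0,0,0]}])

```text
clock: 49.4
position: [0.4773, 0.114, 0.0192]
ee_rot: [0.0, 0.998, 0.065, 0.0]
wrist_force: [0.1, 0.2, -0.5]
opening: 0.838
```

Emit:
send_rows(series=[{"linear": [0,0,0],"dr": [0,0,0]},{"linear": [0,0,0],"dr": [0,0,0]},{"linear": [0,0,0],"dr": [0,0,0]},{"linear": [0,0,0],"dr": [0,0,0]},{"linear": [0,0,0],"dr": [0,0,0]}], gripper=52, force=25)

```text
clock: 49.9
position: [0.4773, 0.1141, 0.0191]
ee_rot: [-0.0, 0.998, 0.065, 0.0]
wrist_force: [-0.8, 0.1, 2.4]
opening: 0.702
```

Emit:
send_rows(series=[{"linear": [0,0,-3],"dr": [0,0,0]},{"linear": [0,0,-5],"dr": [0,0,0]},{"linear": [0,0,-8],"dr": [0,0,0]},{"linear": [0,0,-12],"dr": [0,0,0]},{"linear": [0,0,-12],"dr": [0,0,0]},{"linear": [0,0,-10],"dr": [0,0,0]},{"linear": [0,0,-5],"dr": [0,0,0]},{"linear": [0,0,0],"dr": [0,0,0]}])

```text
clock: 50.7
position: [0.4775, 0.1141, 0.0747]
ee_rot: [0.0, 0.998, 0.065, 0.001]
wrist_force: [0.2, 0.4, -2.5]
opening: 0.702
```

Run:
```python
from h import *
st()
for n,b in(("scene",(230,130,370,240)),):
    im=grab(n); crop(im,*b,5,f"pics/{n}16.png")
go(crad([.12,0,.20]),cradtool())
```

```text
t 50.7 p [0.4775 0.1141 0.0747] yaw 0.1298 z [ 0.0013 -0.     -1.    ] F [ 0.1891  0.3774 -2.4888] op 61.9 q [-0.0072  0.4964  1.7121 -0.      0.9318  1.4338]
linear(mm, tool now) [  73.4 -244.4 -190.4]
dr total [-0.2469 -0.2288 -1.6353]
linear after rot [ 171.    92.2 -252.2]
```

View pics/scene16.png

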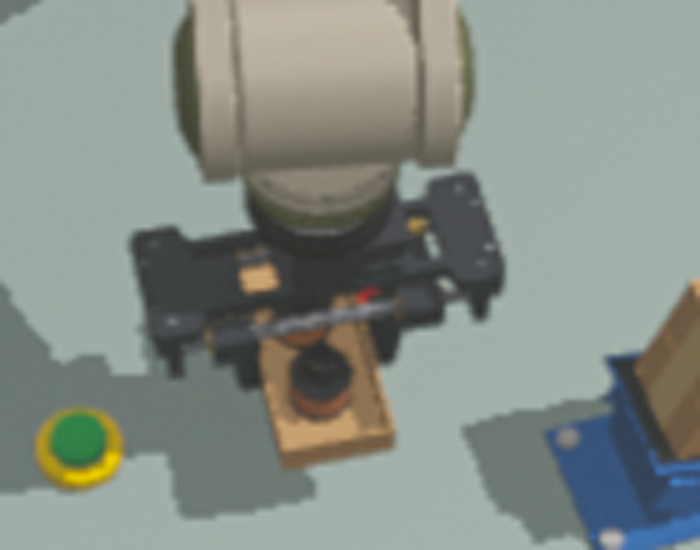

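Emit:
send_rows(series=[{"linear": [0,0,-6],"dr": [0,0,0]},{"linear": [0,0,-12],"dr": [0,0,0]},{"linear": [0,0,-18],"dr": [0,0,0]},{"linear": [0,0,-20],"dr": [0,0,0]},{"linear": [0,0,-20],"dr": [0,0,0]},{"linear": [0,0,-20],"dr": [0,0,0]},{"linear": [0,0,-20],"dr": [0,0,0]},{"linear": [0,0,-20],"dr": [0,0,0]},{"linear": [0,0,-20],"dr": [0,0,0]},{"linear": [0,0,-15],"dr": [0,0,0]},{"linear": [0,0,-8],"dr": [0,0,0]},{"linear": [0,0,-4],"dr": [0,0,0]}])

```text
clock: 51.95
position: [0.4772, 0.1141, 0.2573]
ee_rot: [-0.0, 0.998, 0.065, 0.0]
wrist_force: [-0.6, -0.2, -2.0]
opening: 0.703
```

Emit:
send_rows(series=[{"linear": [0,0,0],"dr": [0,0,-0.03]},{"linear": [0,0,0],"dr": [0,0,-0.06]},{"linear": [0,0,0],"dr": [0,0,-0.09]},{"linear": [0,0,0],"dr": [0,0,-0.09]},{"linear": [0,0,0],"dr": [0,0,-0.09]},{"linear": [0,0,0],"dr": [0,0,-0.09]},{"linear": [0,0,0],"dr": [0,0,-0.09]},{"linear": [0,0,0],"dr": [0,0,-0.09]},{"linear": [0,0,0],"dr": [0,0,-0.09]},{"linear": [0,0,0],"dr": [0,0,-0.09]},{"linear": [0,0,0],"dr": [0,0,-0.09]},{"linear": [0,0,0],"dr": [0,0,-0.09]}])

```text
clock: 53.15
position: [0.4769, 0.1141, 0.256]
ee_rot: [-0.001, 0.846, 0.533, -0.001]
wrist_force: [-1.0, -0.2, -2.4]
opening: 0.699
```

Emit:
send_rows(series=[{"linear": [0,0,0],"dr": [0,0,-0.09]},{"linear": [0,0,0],"dr": [0,0,-0.09]},{"linear": [0,0,0],"dr": [0,0,-0.09]},{"linear": [0,0,0],"dr": [0,0,-0.09]},{"linear": [0,0,0],"dr": [0,0,-0.09]},{"linear": [0,0,0],"dr": [0,0,-0.09]},{"linear": [0,0,0],"dr": [0,0,-0.08]},{"linear": [0,0,0],"dr": [0,0,-0.04]},{"linear": [0,0,0],"dr": [0,0,0]}])

```text
clock: 54.05
position: [0.477, 0.114, 0.2561]
ee_rot: [-0.001, 0.629, 0.777, -0.001]
wrist_force: [0.1, -0.9, -0.9]
opening: 0.702
```

Emit:
send_rows(series=[{"linear": [0,0,0],"dr": [0,-0.02,0]},{"linear": [0,0,0],"dr": [0,-0.04,0]},{"linear": [0,0,0],"dr": [0,-0.04,0]},{"linear": [0,0,0],"dr": [0,-0.04,0]},{"linear": [0,0,0],"dr": [0,-0.04,0]},{"linear": [0,0,0],"dr": [0,-0.04,0]},{"linear": [0,0,0],"dr": [0,-0.04,0]},{"linear": [0,0,0],"dr": [0,-0.03,0]},{"linear": [0,0,0],"dr": [0,-0.01,0]},{"linear": [0,0,0],"dr": [0,0,0]}])

```text
clock: 55.05
position: [0.4772, 0.1144, 0.2568]
ee_rot: [0.116, 0.622, 0.768, -0.094]
wrist_force: [-0.4, 0.3, -2.3]
opening: 0.706
```

Run:
```python
from h import *
st()
for n,b in(("scene",(230,80,390,240)),):
    im=grab(n); crop(im,*b,5,f"pics/{n}17.png")
go(crad([.12,0,.17]),cradtool())
```

```text
t 55.05 p [0.4772 0.1144 0.2568] yaw 1.7802 z [ 0.0611 -0.289  -0.9554] F [-0.4351  0.3058 -2.2513] op 62.2 q [ 0.1374  0.2938  1.45   -0.3046  1.3846 -0.0172]
linear(mm, tool now) [224.8  92.5 -47.4]
dr total [ 0.0003 -0.0004  0.0012]
linear after rot [224.9  92.2 -47.6]
```

View pics/scene17.png

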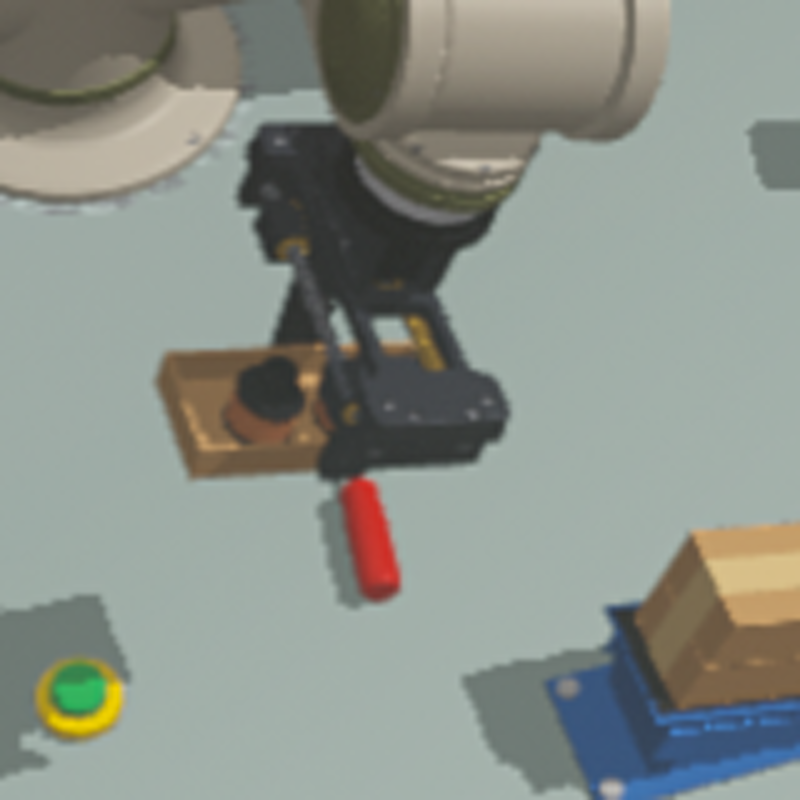

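Emit:
send_rows(series=[{"linear": [10,4.1,-2.1],"dr": [0,0,0]},{"linear": [18,7.4,-3.8],"dr": [0,0,0]},{"linear": [22,9,-4.6],"dr": [0,0,0]},{"linear": [22,9,-4.6],"dr": [0,0,0]},{"linear": [22,9,-4.6],"dr": [0,0,0]},{"linear": [22,9,-4.6],"dr": [0,0,0]},{"linear": [22,9,-4.6],"dr": [0,0,0]},{"linear": [22,9,-4.6],"dr": [0,0,0]},{"linear": [22,9,-4.6],"dr": [0,0,0]},{"linear": [20,8.2,-4.2],"dr": [0,0,0]},{"linear": [14,5.9,-3],"dr": [0,0,0]},{"linear": [9,3.7,-2],"dr": [0,0,0]}])

```text
clock: 56.3
position: [0.52, 0.3587, 0.2351]
ee_rot: [0.116, 0.622, 0.769, -0.094]
wrist_force: [0.4, -0.4, -1.6]
opening: 0.701
```

Emit:
send_rows(series=[{"linear": [0,0,0],"dr": [0,0,0]},{"linear": [0,0,0],"dr": [0,0,0]}])

```text
clock: 56.5
position: [0.52, 0.3569, 0.2357]
ee_rot: [0.116, 0.622, 0.768, -0.094]
wrist_force: [-0.4, -0.1, -2.4]
opening: 0.699
```

Run:
```python
from h import *
st();o,p,R=cur();print(tocr(p))
go(crad([.083,0,.105]),cradtool())
```

```text
t 56.5 p [0.52   0.3569 0.2357] yaw 1.7797 z [ 0.0611 -0.2893 -0.9553] F [-0.3535 -0.1112 -2.3891] op 61.6 q [ 0.5205  0.5979  1.0011 -0.2859  1.6347  0.3065]
[ 0.1202 -0.0002  0.1697]
linear(mm, tool now) [37.2  0.3 64.7]
dr total [0.0001 0.0002 0.001 ]
linear after rot [37.2  0.2 64.7]
```

Emit:
send_rows(series=[{"linear": [3,0,6],"dr": [0,0,0]},{"linear": [6,0,10],"dr": [0,0,0]},{"linear": [7,0,12],"dr": [0,0,0]},{"linear": [7,0,12],"dr": [0,0,0]},{"linear": [7,0,12],"dr": [0,0,0]},{"linear": [5,0,9],"dr": [0,0,0]},{"linear": [3,0,6],"dr": [0,0,0]},{"linear": [2,0,3],"dr": [0,0,0]},{"linear": [0,0,0],"dr": [0,0,0]},{"linear": [0,0,0],"dr": [0,0,0]}])

```text
clock: 57.5
position: [0.5166, 0.3744, 0.1575]
ee_rot: [0.116, 0.622, 0.768, -0.094]
wrist_force: [0.9, 0.3, -1.8]
opening: 0.701
```

Run:
```python
from h import *
st();o,p,R=cur();print(tocr(p))
for n,b in(("scene",(310,100,470,240)),):
    im=grab(n); crop(im,*b,5,f"pics/{n}18.png")
```

```text
t 57.5 p [0.5166 0.3744 0.1575] yaw 1.7795 z [ 0.0621 -0.2887 -0.9554] F [ 0.8802  0.2625 -1.7928] op 61.8 q [ 0.546   0.6709  1.0909 -0.2838  1.4844  0.3768]
[0.0801 0.     0.1003]
```

View pics/scene18.png

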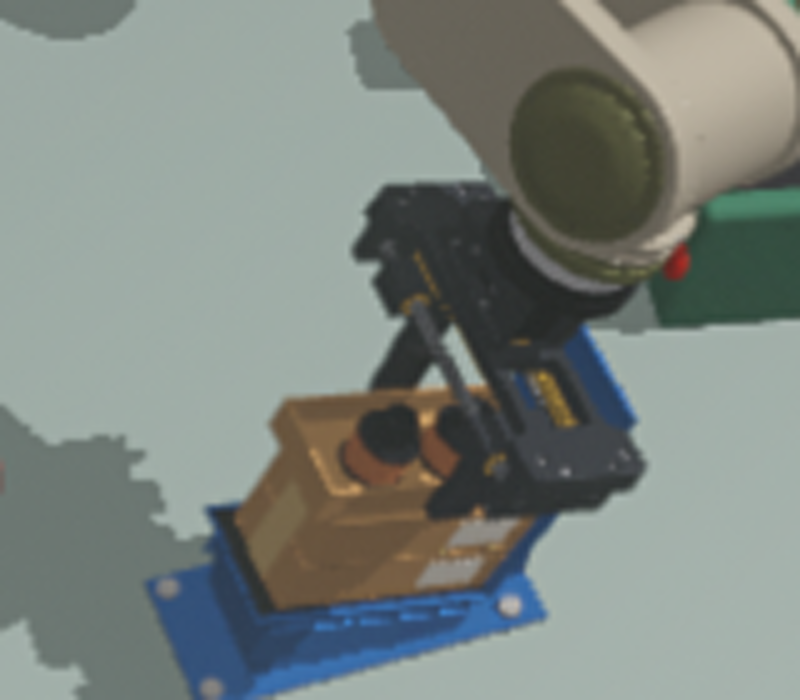

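Now lower to about 2 mm above, then ease back toward the stop.

Emit:
send_rows(series=[{"linear": [3,0,1],"dr": [0,0,0]},{"linear": [3,0,1],"dr": [0,0,0]},{"linear": [3,0,1],"dr": [0,0,0]},{"linear": [2,0,0],"dr": [0,0,0]},{"linear": [0,0,0],"dr": [0,0,0]},{"linear": [0,0,0],"dr": [0,0,0]}])

```text
clock: 58.15
position: [0.5144, 0.3838, 0.1509]
ee_rot: [0.116, 0.622, 0.768, -0.094]
wrist_force: [0.1, 0.3, -3.0]
opening: 0.702
```

Emit:
send_rows(series=[{"linear": [2,0,0],"dr": [0,0,0]},{"linear": [0,0,0],"dr": [0,0,0]},{"linear": [0,0,0],"dr": [0,0,0]}])

```text
clock: 58.45
position: [0.514, 0.3856, 0.1503]
ee_rot: [0.116, 0.622, 0.768, -0.094]
wrist_force: [-0.5, -0.7, -2.4]
opening: 0.7
```

Emit:
send_rows(series=[{"linear": [1.5,0,0],"dr": [0,0,0]},{"linear": [0,0,0],"dr": [0,0,0]},{"linear": [0,0,0],"dr": [0,0,0]}])

```text
clock: 58.75
position: [0.5137, 0.387, 0.1499]
ee_rot: [0.116, 0.622, 0.768, -0.094]
wrist_force: [-1.3, -0.6, -2.1]
opening: 0.697
```

Run:
```python
from h import *
st();o,p,R=cur();print(tocr(p));  print(R.inv().apply(o["wrist_force"]))
```

```text
t 58.75 p [0.5137 0.387  0.1499] yaw 1.7799 z [ 0.0613 -0.2891 -0.9553] F [-1.2839 -0.6412 -2.1363] op 61.4 q [ 0.5646  0.6887  1.0782 -0.2818  1.4854  0.3954]
[ 0.0654 -0.0002  0.0969]
[ 0.2867 -1.389   2.1475]
```

Emit:
send_rows(series=[{"linear": [1,0,0],"dr": [0,0,0]},{"linear": [0,0,0],"dr": [0,0,0]},{"linear": [0,0,0],"dr": [0,0,0]}])

```text
clock: 59.05
position: [0.5135, 0.3879, 0.1496]
ee_rot: [0.116, 0.622, 0.768, -0.094]
wrist_force: [-0.2, -0.1, -2.8]
opening: 0.706
```

Emit:
send_rows(series=[{"linear": [1,0,0],"dr": [0,0,0]},{"linear": [0,0,0],"dr": [0,0,0]},{"linear": [0,0,0],"dr": [0,0,0]}])

```text
clock: 59.35
position: [0.5134, 0.3888, 0.1493]
ee_rot: [0.116, 0.622, 0.768, -0.094]
wrist_force: [0.6, -0.9, -2.0]
opening: 0.701
```

Run:
```python
from h import *
st();o,p,R=cur();print(tocr(p));  print(R.inv().apply(o["wrist_force"]))
```

```text
t 59.35 p [0.5134 0.3888 0.1493] yaw 1.7797 z [ 0.0614 -0.2892 -0.9553] F [ 0.6228 -0.9194 -2.0489] op 61.7 q [ 0.5671  0.6908  1.0756 -0.2816  1.4867  0.3978]
[ 0.0636 -0.0001  0.0969]
[-0.3768  0.4185  2.2614]
```

Emit:
send_rows(series=[{"linear": [1,0,0],"dr": [0,0,0]},{"linear": [0,0,0],"dr": [0,0,0]},{"linear": [0,0,0],"dr": [0,0,0]}])

```text
clock: 59.65
position: [0.5134, 0.3889, 0.1493]
ee_rot: [0.117, 0.623, 0.768, -0.095]
wrist_force: [0.3, -5.7, -0.1]
opening: 0.7
```

Emit:
send_rows(series=[{"linear": [1,0,0],"dr": [0,0,0]},{"linear": [0,0,0],"dr": [0,0,0]},{"linear": [0,0,0],"dr": [0,0,0]}])

```text
clock: 59.95
position: [0.5134, 0.3889, 0.1493]
ee_rot: [0.117, 0.623, 0.768, -0.095]
wrist_force: [2.1, -9.9, 2.8]
opening: 0.705
```

Run:
```python
from h import *
st();o,p,R=cur();print(tocr(p));  print(R.inv().apply(o["wrist_force"]))
for n,b in(("scene",(330,120,470,240)),("top",(100,150,240,270))):
    im=grab(n); crop(im,*b,5,f"pics/{n}19.png")
```

```text
t 59.95 p [0.5134 0.3889 0.1493] yaw 1.779 z [ 0.0614 -0.2927 -0.9542] F [ 2.0794 -9.8516  2.7664] op 62.1 q [ 0.5683  0.6922  1.0734 -0.2845  1.4898  0.3997]
[ 0.0634 -0.0001  0.0969]
[-10.4352  -0.0016   0.372 ]
```

View pics/scene19.png

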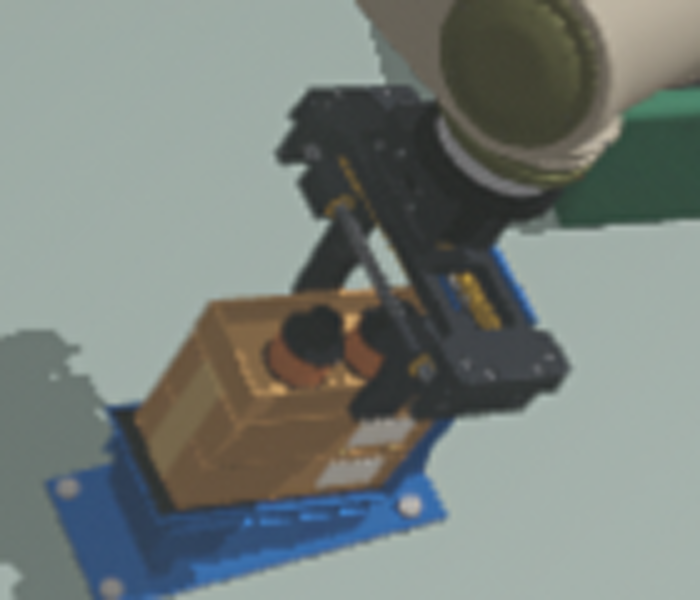

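Emit:
send_rows(series=[{"linear": [-0.5,0,1],"dr": [0,0,0]},{"linear": [0,0,0.5],"dr": [0,0,0]},{"linear": [0,0,0],"dr": [0,0,0]},{"linear": [0,0,0],"dr": [0,0,0]}])

```text
clock: 60.45
position: [0.5136, 0.3886, 0.1484]
ee_rot: [0.117, 0.623, 0.768, -0.095]
wrist_force: [0.3, -7.6, 4.2]
opening: 0.701
```

Emit:
send_rows(series=[{"linear": [0,0,1],"dr": [0,0,0]},{"linear": [0,0,0],"dr": [0,0,0]},{"linear": [0,0,0],"dr": [0,0,0]}])

```text
clock: 60.75
position: [0.5138, 0.3884, 0.1475]
ee_rot: [0.117, 0.623, 0.768, -0.094]
wrist_force: [1.5, -7.6, 3.9]
opening: 0.7
```

Run:
```python
from h import *
st();o,p,R=cur();print(tocr(p));  print(R.inv().apply(o["wrist_force"]))
```

```text
t 60.75 p [0.5138 0.3884 0.1475] yaw 1.7788 z [ 0.0624 -0.2912 -0.9546] F [ 1.5334 -7.6047  3.855 ] op 61.7 q [ 0.5671  0.6928  1.0775 -0.284   1.4831  0.3999]
[0.0635 0.0002 0.095 ]
[-8.5534 -0.069  -1.3703]
```

Emit:
send_rows(series=[{"linear": [0,0,0.8],"dr": [0,0,0]},{"linear": [0,0,0],"dr": [0,0,0]},{"linear": [0,0,0],"dr": [0,0,0]}])

```text
clock: 61.05
position: [0.5139, 0.3882, 0.1469]
ee_rot: [0.117, 0.623, 0.768, -0.094]
wrist_force: [0.3, -6.2, 4.6]
opening: 0.698
```

Emit:
send_rows(series=[{"linear": [0,0,0],"dr": [0,0,0]},{"linear": [0,0,0],"dr": [0,0,0]},{"linear": [0,0,0],"dr": [0,0,0]},{"linear": [0,0,0],"dr": [0,0,0]}], gripper=74)

```text
clock: 61.45
position: [0.5131, 0.3895, 0.1456]
ee_rot: [0.116, 0.622, 0.768, -0.094]
wrist_force: [-0.5, -0.9, 0.4]
opening: 0.837
```

Emit:
send_rows(series=[{"linear": [0,0,-4],"dr": [0,0,0]},{"linear": [-1,0,-10],"dr": [0,0,0]},{"linear": [-2,0,-20],"dr": [0,0,0]},{"linear": [-5,0,-25],"dr": [0,0,0]},{"linear": [-10,0,-30],"dr": [0,0,0]},{"linear": [-20,0,-20],"dr": [0,0,0]},{"linear": [-30,0,5],"dr": [0,0,0]},{"linear": [-30,0,5],"dr": [0,0,0]},{"linear": [-30,0,5],"dr": [0,0,0]},{"linear": [-30,0,5],"dr": [0,0,0]},{"linear": [-30,0,5],"dr": [0,0,0]},{"linear": [-30,0,0],"dr": [0,0,0]}])

```text
clock: 62.65
position: [0.5512, 0.2087, 0.2911]
ee_rot: [0.116, 0.622, 0.768, -0.094]
wrist_force: [-0.4, 0.0, 0.5]
opening: 0.838
```

Emit:
send_rows(series=[{"linear": [0,0,0],"dr": [0,0.1,0]},{"linear": [0,0,0],"dr": [0,0.1,0]},{"linear": [0,0,0],"dr": [0,0.1,0]},{"linear": [0,0,0],"dr": [0,0,0]}], gripper=0)

```text
clock: 63.05
position: [0.5518, 0.2085, 0.2915]
ee_rot: [0.0, 0.63, 0.776, 0.001]
wrist_force: [0.8, 0.2, -0.5]
opening: 0.499
```

Run:
```python
from h import *
st()
for n,b in(("scene",(330,130,450,230)),("top",(110,180,230,270))):
    im=grab(n); crop(im,*b,6,f"pics/{n}20.png")
go([.4885,-.019,.08],down(1.778))
```

```text
t 63.05 p [0.5518 0.2085 0.2915] yaw 1.7774 z [ 0.0013  0.0011 -1.    ] F [ 0.7537  0.1566 -0.459 ] op 43.9 q [ 0.1604  0.4292  1.1074  0.0008  1.6035 -0.0463]
linear(mm, tool now) [-210.1 -108.9  211.4]
dr total [0.0006 0.0024 0.0013]
linear after rot [-210.8 -108.5  210.9]
```

View pics/scene20.png

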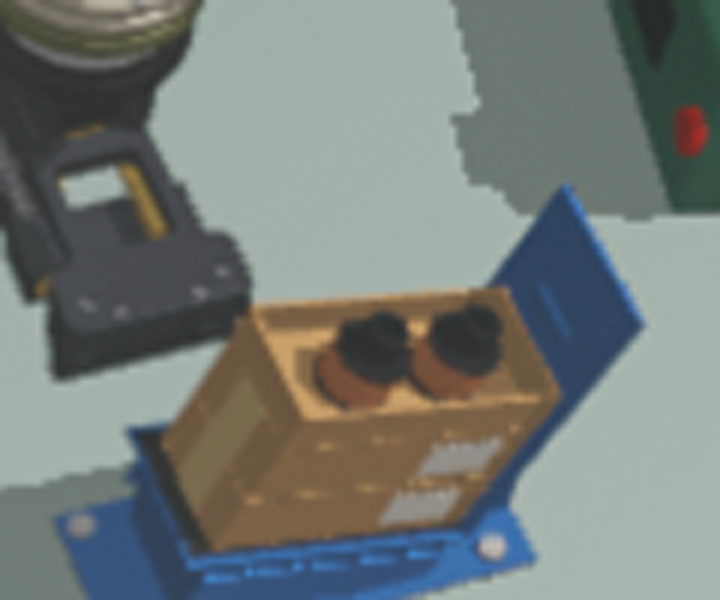

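View pics/top20.png

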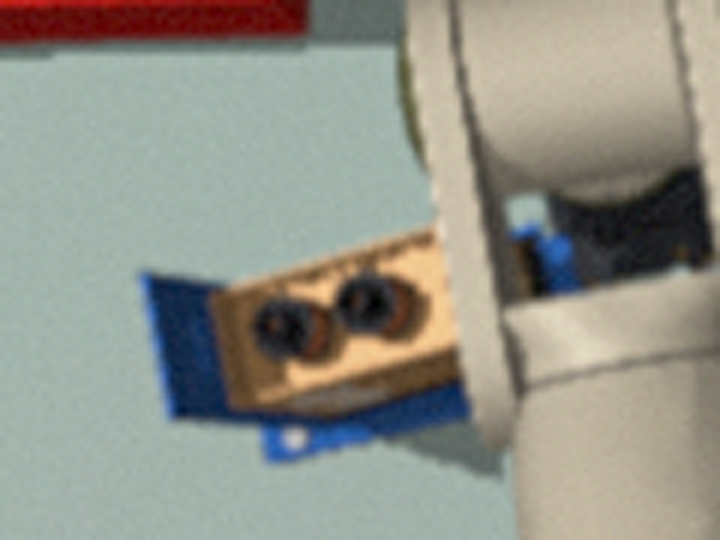

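Emit:
send_rows(series=[{"linear": [-17.5,-9.1,17.6],"dr": [0,0,0]},{"linear": [-17.5,-9.1,17.6],"dr": [0,0,0]},{"linear": [-17.5,-9.1,17.6],"dr": [0,0,0]},{"linear": [-17.5,-9.1,17.6],"dr": [0,0,0]},{"linear": [-17.5,-9.1,17.6],"dr": [0,0,0]},{"linear": [-17.5,-9.1,17.6],"dr": [0,0,0]},{"linear": [-17.5,-9.1,17.6],"dr": [0,0,0]},{"linear": [-17.5,-9.1,17.6],"dr": [0,0,0]},{"linear": [-17.5,-9.1,17.6],"dr": [0,0,0]},{"linear": [-17.5,-9.1,17.6],"dr": [0,0,0]},{"linear": [-17.5,-9.1,17.6],"dr": [0,0,0]},{"linear": [-17.5,-9.1,17.6],"dr": [0,0,0]}])

```text
clock: 64.35
position: [0.4881, -0.0183, 0.0787]
ee_rot: [0.001, 0.628, 0.778, -0.001]
wrist_force: [0.2, 0.8, -0.4]
opening: 0.008
```

Emit:
send_rows(series=[{"linear": [0,0,0],"dr": [0,0,0]},{"linear": [0,0,0],"dr": [0,0,0]}])

```text
clock: 64.55
position: [0.4884, -0.0177, 0.0795]
ee_rot: [0.0, 0.629, 0.777, -0.0]
wrist_force: [0.6, -0.4, 0.2]
opening: 0.007
```

Run:
```python
from h import *
st()
im=grab("scene"); crop(im,190,160,310,260,6,"pics/scene21.png"); crop(im,330,130,450,230,6,"pics/scene21p.png")
im=grab("top"); crop(im,100,170,240,270,5,"pics/top21p.png")
go([.4885,-.019,.04],down(1.778))
```

```text
t 64.55 p [ 0.4884 -0.0177  0.0795] yaw 1.7809 z [-0.0002 -0.0008 -1.    ] F [ 0.6477 -0.4     0.2103] op 0.6 q [-0.2785  0.4863  1.7124 -0.0011  0.943  -0.488 ]
linear(mm, tool now) [-1.5 -0.6 40. ]
dr total [0.0011 0.0011 0.0035]
linear after rot [-1.5 -0.5 40. ]
```

View pics/scene21.png

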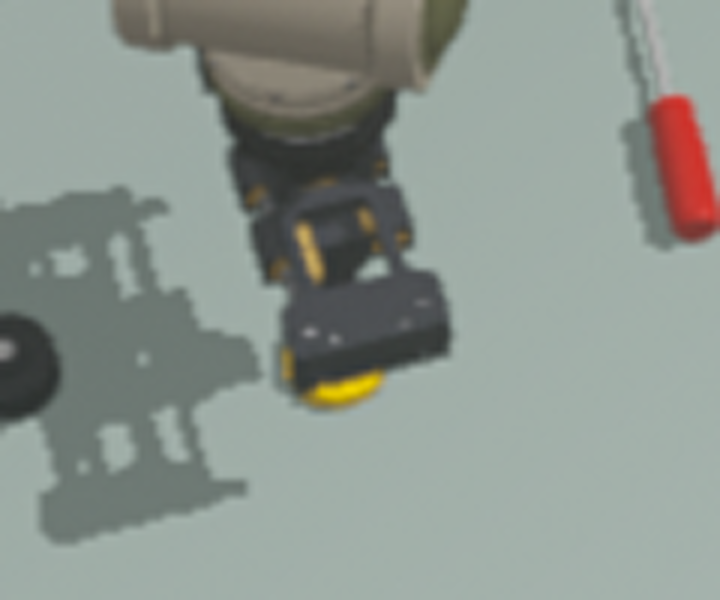

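View pics/top21p.png

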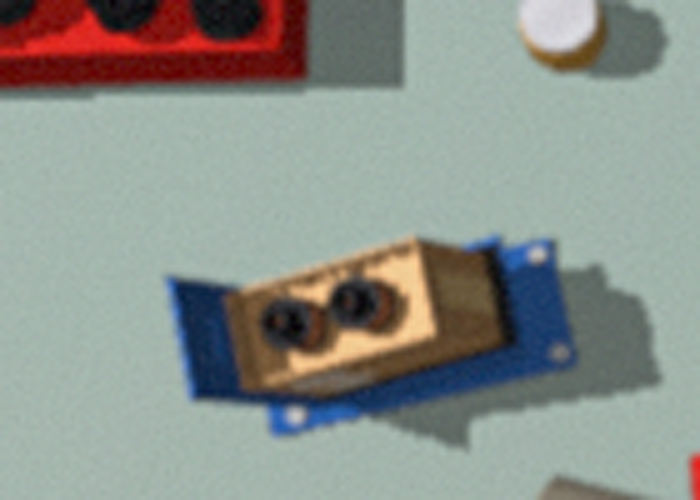

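View pics/scene21p.png

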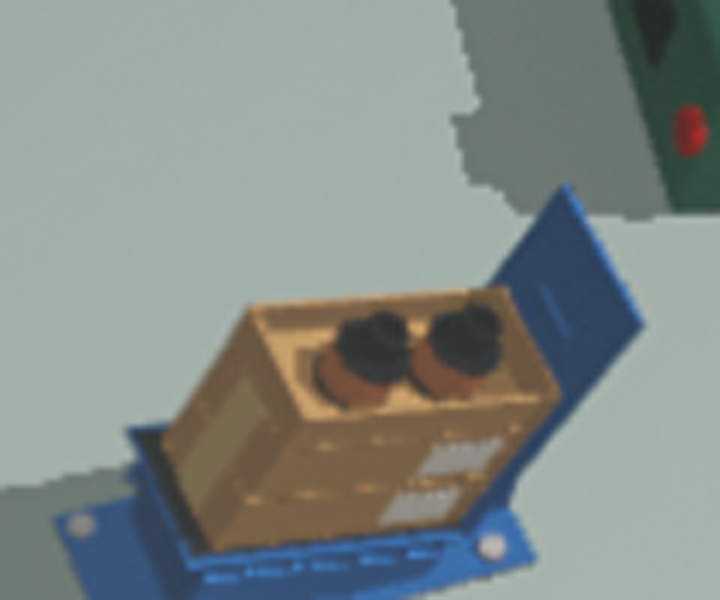

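Run:
```python
from h import *
C=cradleR()
def oncr(n,px,zc):
    o,d=ray(n,px); n_=C[:,2]; return np.array([tocr(o+di*((zc-(o-CO)@n_)/(di@n_))) for di in d])
T=(np.array([(225,293),(417,238),(437,338),(250,392)],float)+.5)/5-.5+[100,170]
S=(np.array([(505,288),(247,305),(303,420),(560,393)],float)+.5)/6-.5+[330,130]
for n,P in(("top",T),("scene",S)):
    w=oncr(n,P,.098); print(w,w.mean(0))
```

```text
[[ 0.0021  0.0323  0.098 ]
 [ 0.1374  0.0302  0.098 ]
 [ 0.1367 -0.0327  0.098 ]
 [ 0.006  -0.0324  0.098 ]] [ 0.0705 -0.0007  0.098 ]
[[ 0.004  -0.0293  0.098 ]
 [ 0.1396 -0.0299  0.098 ]
 [ 0.1392  0.0314  0.098 ]
 [ 0.0046  0.0291  0.098 ]] [0.0719 0.0003 0.098 ]
```

Emit:
send_rows(series=[{"linear": [-1.5,0,15],"dr": [0,0,0]},{"linear": [0,0,15],"dr": [0,0,0]},{"linear": [0,0,10],"dr": [0,0,0]},{"linear": [0,0,3],"dr": [0,0,0]},{"linear": [0,0,2],"dr": [0,0,0]},{"linear": [0,0,2],"dr": [0,0,0]},{"linear": [0,0,0],"dr": [0,0,0]}])

```text
clock: 65.35
position: [0.4885, -0.0195, 0.0325]
ee_rot: [0.0, 0.629, 0.777, 0.0]
wrist_force: [-1.1, 3.1, 2.7]
opening: 0.007
```

Run:
```python
from h import *
st()
```

```text
t 65.35 p [ 0.4885 -0.0195  0.0325] yaw 1.7799 z [ 0.0007  0.     -1.    ] F [-1.1343  3.0962  2.6815] op 0.6 q [-0.2827  0.5666  1.7552  0.0003  0.8191 -0.4921]
```

Pressing 3–4 mm deep already; a little further until force rises.

Emit:
send_rows(series=[{"linear": [0,0,1.5],"dr": [0,0,0]},{"linear": [0,0,1.5],"dr": [0,0,0]},{"linear": [0,0,0],"dr": [0,0,0]},{"linear": [0,0,0],"dr": [0,0,0]}])

```text
clock: 65.75
position: [0.4886, -0.0196, 0.0302]
ee_rot: [0.001, 0.629, 0.777, 0.0]
wrist_force: [-2.8, 3.9, 16.1]
opening: 0.008
```

Emit:
send_rows(series=[{"linear": [0,0,0.5],"dr": [0,0,0]},{"linear": [0,0,0],"dr": [0,0,0]},{"linear": [0,0,0],"dr": [0,0,0]}])

```text
clock: 66.05
position: [0.4886, -0.0196, 0.0301]
ee_rot: [0.001, 0.629, 0.777, 0.0]
wrist_force: [-5.5, 4.4, 22.2]
opening: 0.004
```

Run:
```python
from h import *
st()
```

```text
t 66.05 p [ 0.4886 -0.0196  0.0301] yaw 1.7798 z [ 0.0017 -0.0003 -1.    ] F [-5.516   4.3672 22.2365] op 0.3 q [-0.2829  0.5707  1.7576  0.0003  0.8116 -0.4921]
```

Bottomed out: 22 N at TCP z = 0.030, which is 6 mm of travel. Release and retreat.

Emit:
send_rows(series=[{"linear": [0,0,-5],"dr": [0,0,0]},{"linear": [0,0,-10],"dr": [0,0,0]},{"linear": [0,0,-20],"dr": [0,0,0]},{"linear": [0,0,-30],"dr": [0,0,0]},{"linear": [0,0,-30],"dr": [0,0,0]},{"linear": [0,0,-30],"dr": [0,0,0]},{"linear": [-20,0,-20],"dr": [0,0,0]},{"linear": [-30,0,0],"dr": [0,0,0]},{"linear": [-30,0,0],"dr": [0,0,0]},{"linear": [0,0,0],"dr": [0,0,0]},{"linear": [0,0,0],"dr": [0,0,0]},{"linear": [0,0,0],"dr": [0,0,0]}])

```text
clock: 67.25
position: [0.5046, -0.0973, 0.1737]
ee_rot: [-0.0, 0.629, 0.777, -0.0]
wrist_force: [-0.2, 0.1, -0.4]
opening: 0.005
```

Run:
```python
from h import *
st()
im=grab("scene"); cv2.imwrite("pics/scene22.png",im[:,:,::-1])
im=grab("top"); cv2.imwrite("pics/top22.png",im[:,:,::-1])
```

```text
t 67.25 p [ 0.5046 -0.0973  0.1737] yaw 1.7802 z [-0.0005  0.0002 -1.    ] F [-0.1719  0.082  -0.3757] op 0.5 q [-0.4211  0.3932  1.5256  0.      1.2233 -0.6306]
```

View pics/scene22.png

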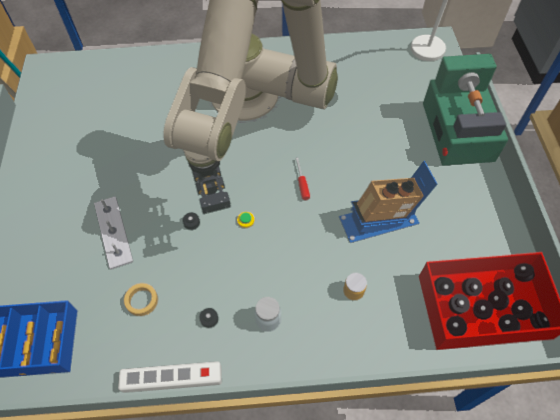

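View pics/top22.png

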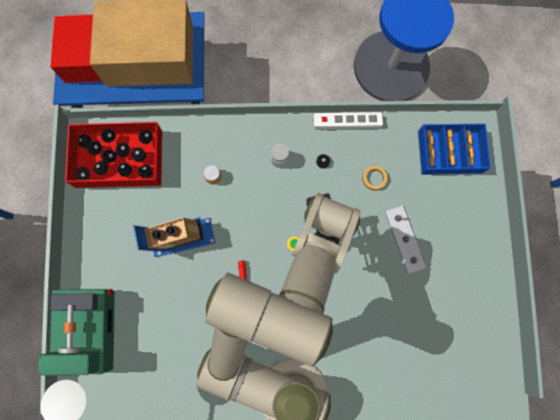

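The pile is standing at scene (390,200), the button at (246,218) is released, the rack is empty, and the bystander objects are where they started. Handing in.

```bash
python3 -c "
from workcell import env
print(env.close_job())"
```

```text
the job is handed in; nothing more can be done
None
```

The job is done and handed in at about 67 s; I got no verdict back.

**What I did:** Two cartons and two coils were present. I stacked both cartons on the tilted stand, pushing each back until the wrist felt the backstop (10–15 N). I lifted both coils off their posts by the neck and stood them upright in the tray. The filled tray went on top of the pile, also pushed back until it touched. I then pressed the call button to the bottom of its travel, with 22 N at about 6 mm, and let it go.

**Last checks:**
- **Pile:** After release, both cameras put the tray's middle 70.5 and 71.9 mm from the corner along the slope in my measured stand frame. The width offset is under 1 mm, and the pile looks flat and square.
- **Coils:** Both stand upright in the tray.
- **Button:** It looks released, and the gripper touches nothing.
- **Other objects:** The pulleys, jar, tin, tape and screwdriver appear unmoved in the final pictures; I judged this by eye and did not measure it.

**One disagreement:** Both cartons met the backstop about 3 mm sooner than my camera estimate of the stand. The true tray position is therefore about 68–69 mm, inside the 60–75 mm limit.

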